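# Load the rapid-test reading tray, hang its window frame and close the cover

## Task

Swing the flat cover of the reading tray fully aside, then lay every test cassette from the table in a pocket of the tray of its own, face up and with its round sample well toward the robot's side of the tray. Then hang the window frame on the tray's two pins, fully down on the rails, and swing the cover back shut over it. Leave the other things on the table where they are.

Things in the scene. Friction and masses are not known exactly. Their poses are not given: they have to be found in the camera images.
- frame_seat (a point): Where the middle of the window frame lies when it hangs fully down on the fixed reading tray (grey base 156 x 214 x 8 mm): 22 mm above the table. x points away from the robot's side of the tray, y to the left, z up. Two rails along y (24 mm wide, 180 mm long, tops 18 mm above the table) are centred at x = -49 and +49 mm; between them lie four pockets side by side.
- pin_front (a point): Tip of the front pin, 36 mm above the table, at x = -49, y = 0 mm of frame_seat. It stands 18 mm above its rail, is 10 mm thick and tapers over the last 7 mm to 4 mm.
- pin_rear (a point): Tip of the like rear pin, at x = +49, y = 0 mm of frame_seat.
- pocket_1 (a point): Leftmost pocket (46 mm pitch): where the middle of a seated cassette lies, 11 mm above the table; axes of frame_seat. 74 mm along x, 24 mm along y, floor 8 mm above the table; ends closed by the rails (10 mm above the floor), sides only near the ends by nibs 5 mm high and 12 mm long, so 50 mm of each side is open to fingers.
- pocket_2 (a point): Second from left pocket (46 mm pitch): where the middle of a seated cassette lies, 11 mm above the table; axes of frame_seat. 74 mm along x, 24 mm along y, floor 8 mm above the table; ends closed by the rails (10 mm above the floor), sides only near the ends by nibs 5 mm high and 12 mm long, so 50 mm of each side is open to fingers.
- pocket_3 (a point): Third from left pocket (46 mm pitch): where the middle of a seated cassette lies, 11 mm above the table; axes of frame_seat. 74 mm along x, 24 mm along y, floor 8 mm above the table; ends closed by the rails (10 mm above the floor), sides only near the ends by nibs 5 mm high and 12 mm long, so 50 mm of each side is open to fingers.
- pocket_4 (a point): Rightmost pocket (46 mm pitch): where the middle of a seated cassette lies, 11 mm above the table; axes of frame_seat. 74 mm along x, 24 mm along y, floor 8 mm above the table; ends closed by the rails (10 mm above the floor), sides only near the ends by nibs 5 mm high and 12 mm long, so 50 mm of each side is open to fingers.
- cover (a joint): Angle of the tray's flat cover about its upright pivot screw: 0 is shut over the pockets, 1.8 rad the stop. It grows clockwise seen from above: the free end goes from the left to the back, until the cover stands behind the tray. A light friction (0.06 N m) keeps it where it is left. Above 1.5 rad pockets and pins are quite free.
- pivot (a point): Pivot screw of the cover, at x = +73, y = -94 mm of frame_seat (rear right corner), at the cover's underside, 42 mm above the table. The cover is a plate 148 x 200 x 4 mm; shut, it passes 6 mm above the seated frame's rib.
- cover_knob (a point): Middle of the black round upright knob on the cover: 22 mm thick, 28 mm tall, its foot on the cover's top face 46 mm above the table, this point 16 mm above that face. 137 mm from the pivot screw; at cover angle 0 it is at x = -27, y = 0 mm of frame_seat. Its axes turn with the cover.
- frame_mid (a point): Middle of the loose dark steel window frame, 4 mm above its underside: 124 mm along x, 172 mm along y, bars 8 mm thick, about 0.18 kg, the same either way round. Along x through its middle stands a grip rib, 14 mm wide, 73 mm long, top 18 mm above the underside, 35 mm of open window beside it. Pin holes, 14 mm wide, go through the bars at x = -49 and +49 mm, y = 0.
- cassette_1_mid (a point): Middle (half-way up) of a white rapid-test cassette, 20 mm along x, 70 mm along y, 6 mm thick, 20 g; z points out of the face with the window and the well. All lie face up on the table at the start. It may be absent.
- cassette_2_mid (a point): Middle (half-way up) of a white rapid-test cassette, 20 mm along x, 70 mm along y, 6 mm thick, 20 g; z points out of the face with the window and the well. All lie face up on the table at the start. It may be absent.
- cassette_3_mid (a point): Middle (half-way up) of a white rapid-test cassette, 20 mm along x, 70 mm along y, 6 mm thick, 20 g; z points out of the face with the window and the well. All lie face up on the table at the start. It may be absent.
- cassette_4_mid (a point): Middle (half-way up) of a white rapid-test cassette, 20 mm along x, 70 mm along y, 6 mm thick, 20 g; z points out of the face with the window and the well. All lie face up on the table at the start. It may be absent.
- cassette_1_well (a point): Centre of the round sample well in the face of that cassette, nearer one end, 19 mm from the middle along the cassette's -y axis.
- cassette_2_well (a point): Centre of the round sample well in the face of that cassette, nearer one end, 19 mm from the middle along the cassette's -y axis.
- cassette_3_well (a point): Centre of the round sample well in the face of that cassette, nearer one end, 19 mm from the middle along the cassette's -y axis.
- cassette_4_well (a point): Centre of the round sample well in the face of that cassette, nearer one end, 19 mm from the middle along the cassette's -y axis.
- marker: orange highlighter, 24 x 126 x 16 mm, a bystander behind the tray, to be left where it is
- ballpoint: red pen, 12 x 145 x 9 mm, a bystander behind the tray, to be left where it is
Mind the look-alikes: they are no part of the job. What is shaped like the part that bears cassette_4_mid but red or turquoise is not meant.

How it is judged (in metres and radians):
On the way, in this order (a step that is already met when the one before it is completed fails the run):
1. the cover is swung clear of the pockets (at least 1.4 rad) (value of joint cover above 1.4 rad), for 0.2 s.
2. every cassette lies in a pocket, face up, sample well toward the robot's side ((distance between cassette_1_mid and pocket_1 below 0.005 m or distance between cassette_1_mid and pocket_2 below 0.005 m or distance between cassette_1_mid and pocket_3 below 0.005 m or distance between cassette_1_mid and pocket_4 below 0.005 m) and angle between each of cassette_1_mid, cassette_2_mid, cassette_3_mid, cassette_4_mid's own z axis and vertical below 0.1 rad and x of each of cassette_1_well, cassette_2_well, cassette_3_well, cassette_4_well in the frame of frame_seat below -0.01 m and (distance between cassette_2_mid and pocket_1 below 0.005 m or distance between cassette_2_mid and pocket_2 below 0.005 m or distance between cassette_2_mid and pocket_3 below 0.005 m or distance between cassette_2_mid and pocket_4 below 0.005 m) and (distance between cassette_3_mid and pocket_1 below 0.005 m or distance between cassette_3_mid and pocket_2 below 0.005 m or distance between cassette_3_mid and pocket_3 below 0.005 m or distance between cassette_3_mid and pocket_4 below 0.005 m) and (distance between cassette_4_mid and pocket_1 below 0.005 m or distance between cassette_4_mid and pocket_2 below 0.005 m or distance between cassette_4_mid and pocket_3 below 0.005 m or distance between cassette_4_mid and pocket_4 below 0.005 m)), for 0.2 s.
3. the frame hangs on both pins, fully down (horizontal distance between frame_mid and frame_seat below 0.005 m and z of frame_mid in the frame of frame_seat below 0.003 m and angle between frame_mid's own z axis and vertical below 0.05 rad and angle between the x axis of frame_mid and the x axis of frame_seat, either way round below 0.08 rad), for 0.2 s.
4. the cover is shut again (value of joint cover below 0.1 rad), for 0.2 s.
At the end, for the whole second after the job is handed in: Each cassette is in a pocket (middle within 5 mm, tilt under 0.1 rad, well on the tray's -x side); the frame's middle is within 5 mm sideways and 3 mm in height of frame_seat, tilt under 0.05 rad, turned under 0.08 rad, at rest; the cover stands under 0.1 rad (all of step 2 and all of step 3 and value of joint cover below 0.1 rad and linear speed of frame below 0.02 m/s); the robot touches nothing.
It fails at once if the highlighter or the pen is moved more than 50 mm (distance of any of marker, ballpoint from where it was at the start of the episode above 0.05 m).
Of cassette_1, cassette_2, cassette_3, cassette_4 only 3 to 4 are there at a start; the rules pass over those that are not, and their reading is None.
At some moment in a run one of frame, cassette_1, cassette_2, cassette_3, cassette_4 may be knocked a few centimetres aside while the robot is not near it.
Once in a run the grip may slacken for a moment while it holds something.
It also fails if it takes over 210 s, if anything falls off the work surface, if the arm or the gripper's body presses on something with over 40 N, if the wrist force passes 120 N, or if a joint passes its speed limit or range.

## Robot

A 6-joint arm with a two-finger parallel gripper is mounted at the origin on a cart in front of the work surface, level with it; the furniture and walls round the work are solid. World frame = base frame: x ahead of the robot, y to its left, z up, the work surface at z = 0. Lengths are in mm, angles in rad, forces in N, time in s.
With the tool pointing down it reaches from about 275 to 750 mm from the base axis. Payload 10.2 kg.
Tool frame: the origin (TCP) lies on the front face of the gripper's body, between the roots of the fingers; the fingertips stand 73 mm ahead of it and the grasp point (between the pads) lies 54 mm ahead of it; z points along the fingers, y is the line along which they close (so a half turn about z gives the same grasp; the last joint's range is limited). The gripper opens to 85 mm and grips with 20 to 120 N. Pads are 22 mm wide; open, the fingers measure 114 mm over their backs; the gripper's body (76 mm by 85 mm) begins 54 mm behind the grasp point. The pads swing forward as they close: fully open they stand 13 mm farther back than shut.
Start: joints at [1.007, 0.313, 1.498, -0, 1.331, -0.223], TCP at [175.49, 494.808, 303.894] pointing down, gripper open.
Joint ranges: [-2.94, 2.94], [-0.97, 2.17], [0.19, 2.56], [-1.23, 4.37], [0.02, 3.11], [-2.88, 2.88]. Speed limits (rad/s): [2.39, 2.39, 3.01, 3.14, 3.14, 3.14].

## Interface

Orientations are given as a unit quaternion [w, x, y, z].
In Python, from rig import * gives the robot as it stands.
- The arm moves only by the tool step_arm, never from a script. Its argument "plan" is a list of rows, each an object with "offset": the shift along the tool's x, y, z in cm, a list of three; "rot": the turn, a rotation vector about the tool's x, y, z in degrees, a list of three; "gripper": the finger opening in cm, from 0 to 8.54. In form: [{"offset": [x, y, z], "rot": [wx, wy, wz], "gripper": gripper}, ...]. A call has 1 to 12 rows; each row is the pose to reach, as a shift and turn from the pose commanded when the call began, along the tool's axes at that moment; what a row does not reach only later rows make up. A row lasts 1/10 s, in which the tool goes at most 50 mm and 8.59 degrees, less where a joint would pass 70% of its speed; a pose out of reach is approached as far as the arm can. A call with a gripper value outside its range is refused whole. The fingers move at their own pace and stop on an object; "squeeze" is the grip in N (left out, the last holds). Time passes only in rows, so rows that repeat a pose let the fingers close. It gives the time, the measured TCP pose, the force, the opening and the grip force at its end, in the units of the state.
- sense(): the state, without advancing time (a new reading comes with each control period).
- capture(name): name is "scene" or "top"; returns a dict with "color" (400x640x3 uint8, red, green, blue), "depth" (400x640 float32, mm along the optical axis (not along the pixel's ray), 0 where there is no reading), "vertical_fov" (degrees; the focal length in pixels is half the picture's height over the tangent of half this angle, whatever the lens; pixels are square), "cx", "cy" (the principal point, pixels), "rvec" (rotation vector, rad) and "tvec" (3), from world to camera coordinates, as OpenCV has them. Camera axes: x right, y down, z forward; pixel columns grow to the right and rows downward; lengths in mm; the calibration is good to about 2 mm. A picture is of the moment at which its call begins.
- finish_job(): hands the job in; it is judged then, once.
The state is a dict: "time_s": time; "joints": joint angles; "dq": joint speeds; "tau": joint torques, N m; "eef_pos": TCP position; "ee_rot": TCP orientation; "force": force on the tool from outside, world axes, zero at the start; "wrist_torque": the same for the moment, N m; "grip_width": opening from 0.0 (shut) to 1.0 (fully open); "grip_force": force on a finger pad.
Only numpy, scipy, OpenCV 4.12 (cv2) and the standard library are available. Lean on these libraries where they do the work, as an engineer would, in place of code of your own. Each camera call takes 0.05 s, during which the arm holds its last target. There are 200 camera calls.

## Working session

There is one attempt and no reset: what is moved stays moved. The work goes in short steps, Python scripts to look and compute and a tool call to move; the robot and the scene stay as the last step left them, time stands still between calls to the robot, and variables do not carry over. Pictures are saved under pics/ and viewed, at most 14 in all, crops included, and the job is handed in when it is done.

Besides the shell and the picture viewer there is one more tool, called after ">>>" in YAML: its name, and indented under it one key for each argument. step_arm: Moves the arm, as the interface text tells. Its arguments: {"type":"object","properties":{"plan":{"type":"array"},"squeeze":{"type":"number"}},"required":["plan"]}

```bash
ls; mkdir -p pics
cat > h.py <<'E'
from rig import *
import numpy as np, cv2
from scipy.spatial.transform import Rotation as R
def grab(n):
    c=capture(n); cv2.imwrite if 0 else None
    np.savez(f'{n}.npz',**c); return c
def K(c):
    f=200/np.tan(np.radians(c['vertical_fov'])/2); return f
def ray(c,u,v,z):
    f=K(c); Rm=cv2.Rodrigues(np.array(c['rvec'],float))[0]; t=np.array(c['tvec'],float).ravel()
    o=-Rm.T@t; d=Rm.T@np.array([(u-c['cx'])/f,(v-c['cy'])/f,1]); return o+d*(z-o[2])/d[2]
def cloud(c):
    f=K(c); Rm=cv2.Rodrigues(np.array(c['rvec'],float))[0]; t=np.array(c['tvec'],float).ravel()
    v,u=np.mgrid[:400,:640]; d=c['depth'].astype(float)
    P=np.stack([(u-c['cx'])/f*d,(v-c['cy'])/f*d,d],-1); return (P-t)@Rm
def proj(c,p):
    f=K(c); Rm=cv2.Rodrigues(np.array(c['rvec'],float))[0]; t=np.array(c['tvec'],float).ravel()
    q=Rm@np.array(p,float)+t; return q[0]/q[2]*f+c['cx'],q[1]/q[2]*f+c['cy']
def save(c,name): cv2.imwrite(f'pics/{name}.png',c['color'][:,:,::-1])
E
python3 - <<'E'
from h import *
for n in('scene','top'):
    c=grab(n); save(c,n+'0'); Rm=cv2.Rodrigues(np.array(c['rvec'],float))[0]; print(n,K(c),c['cx'],c['cy'],-Rm.T@np.array(c['tvec']).ravel(),Rm.round(2).tolist())
print(sense())
E
```

```text
pics
scene 455.0602521795598 319.37607492694804 205.06809772145306 [1.87524421e-01 9.42941881e+02 8.32718096e+02] [[-0.87, -0.49, -0.01], [-0.27, 0.49, -0.83], [0.41, -0.72, -0.56]]
top 498.51413025675805 316.7915381147709 203.6654426419138 [ 462.15168078  -15.45463507 1264.59540653] [[-0.02, -1.0, 0.0], [-1.0, 0.02, -0.07], [0.07, -0.0, -1.0]]
{'time_s': 0.1, 'joints': array([ 1.00661646e+00,  3.13378864e-01,  1.49833987e+00,  1.78871022e-05,
        1.33098690e+00, -2.23358291e-01]), 'dq': array([-5.29263764e-04, -1.22859791e-03, -8.14977220e-04, -1.75531871e-03,
       -6.29884518e-05,  4.14852893e-04]), 'tau': array([ 1.62620174e-03, -4.12896216e+01, -2.60138583e+01, -1.90317141e-04,
        3.06878937e-03, -7.06817082e-05]), 'eef_pos': array([175.39858263, 494.68566897, 303.4080209 ]), 'ee_rot': array([-2.21530055e-04,  1.69589275e-01,  9.85514672e-01, -5.10566174e-04]), 'force': array([-0.28414333,  0.56559995,  0.15053344]), 'wrist_torque': array([ 0.04841653, -0.02674143, -0.05773933]), 'grip_force': 0.0, 'grip_width': 0.9991419861319942}
```

View pics/scene0.png

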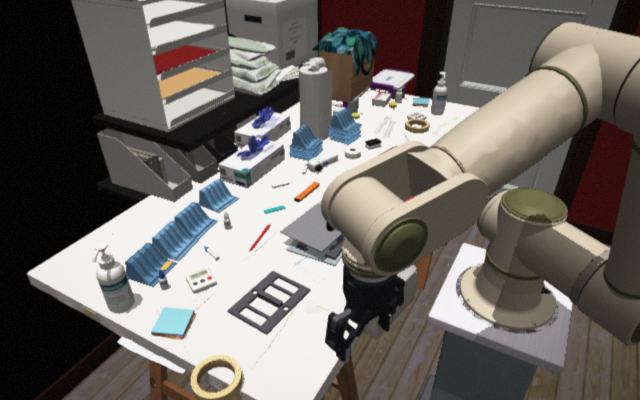

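View pics/top0.png

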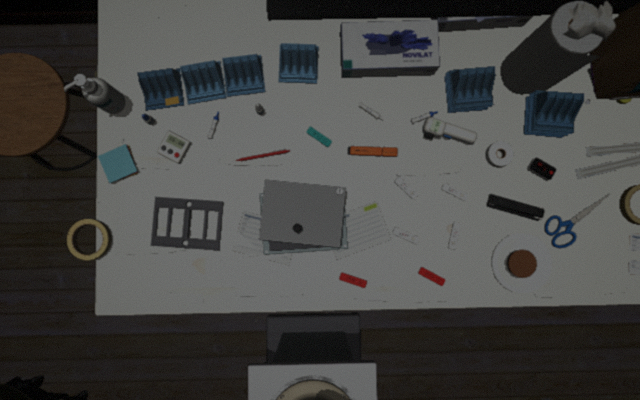

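The scene shows the tray with its grey cover and black knob at about (298,228) top, the frame at (188,223) and the marker at (372,151). The pen is at (262,155), red decoys at (353,280) and (432,276), and a turquoise one at (318,137). White cassette candidates are near (405,185), (453,190), (405,236), (453,236) and (371,112).

Run:
```python
from h import *
c=dict(np.load('top.npz')); im=c['color'][95:295,330:480,::-1]
im=np.clip(im.astype(float)*1.35,0,255).astype(np.uint8)
g=im.astype(float); 
a=cv2.resize(im,None,fx=4,fy=3*4/3*0.75,interpolation=cv2.INTER_CUBIC)
a=cv2.resize(im,(450,600),interpolation=cv2.INTER_CUBIC)
im2=c['color'][170:260,140:360,::-1]; b=cv2.resize(np.clip(im2.astype(float)*1.5,0,255).astype(np.uint8),(350,143))
out=np.zeros((600,800,3),np.uint8); out[:,:450]=a; out[:143,450:]=b
s=dict(np.load('scene.npz')); b=cv2.resize(s['color'][80:280,270:470,::-1],(350,350)); out[150:500,450:]=b
cv2.imwrite('pics/crop1.png',out)
```

```text
(no output)
```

View pics/crop1.png

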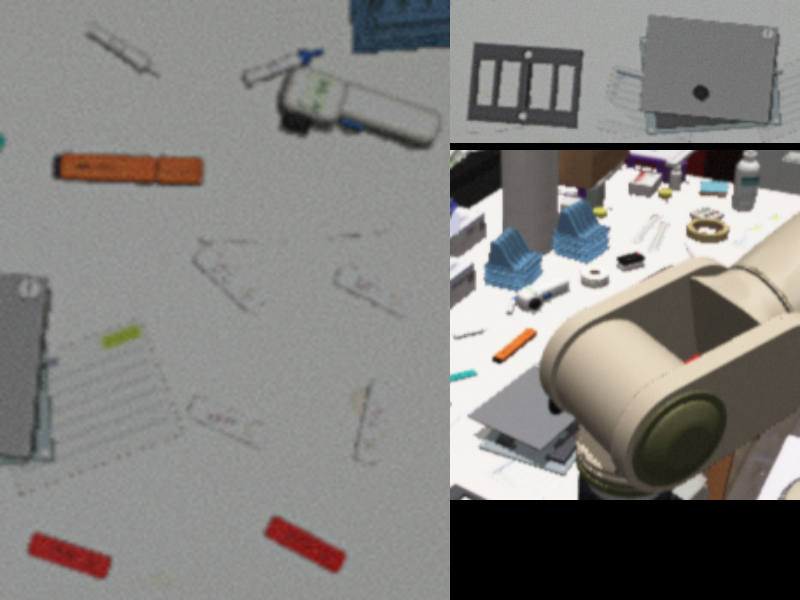

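The crop shows four white cassettes at about (405,188), (453,192), (405,236) and (453,236) in full-image pixels. They have faint edges and orange or grey markings. Next I'll measure the cover, knob and frame by colour and the cassettes by height.

Run:
```python
from h import *
c=dict(np.load('top.npz'))
P=cloud(c); Z=P[...,2]; col=c['color'].astype(int)
print('table z',np.median(Z[255:265,380:470]),Z[255:265,380:470].std())
out=[]
# average depth over several captures
zs=[]; cs=[]
for i in range(8):
    k=capture('top'); zs.append(cloud(k)); cs.append(k['color'].astype(float))
P=np.median(zs,0); C=np.mean(cs,0); np.savez('avg.npz',P=P,C=C)
Z=P[...,2]
for (u,v) in [(405,188),(453,192),(405,236),(453,236)]:
    w=Z[v-22:v+22,u-22:u+22]; m=((w>2.5)&(w<12)).astype(np.uint8)
    cn,_=cv2.findContours(m,cv2.RETR_EXTERNAL,cv2.CHAIN_APPROX_NONE); k=max(cn,key=cv2.contourArea)
    ys,xs=np.where(m); print(u,v,'n',m.sum(),'zmed',np.median(w[m>0]),cv2.minAreaRect(k))
    a=cv2.resize(np.clip((C[v-20:v+20,u-20:u+20,::-1]-90)*2.2,0,255).astype(np.uint8),(300,300),interpolation=cv2.INTER_CUBIC)
    b=cv2.resize(np.clip(w[2:-2,2:-2]*25,0,255).astype(np.uint8),(150,150)); out.append((a,b))
C1=C[183:193,397:407].mean((0,1)); print(C1)
pic=np.zeros((600,800,3),np.uint8)
for i,(a,b) in enumerate(out):
    r,q=divmod(i,2); pic[r*300:r*300+300,q*300:q*300+300]=a; pic[i*150:i*150+150,600:750]=b[...,None]
cv2.imwrite('pics/cas.png',pic)
# cover: plate z 46; knob
m=(Z>40)&(Z<52); m[:, :230]=0; m[:,360:]=0; m[:160]=0;m[260:]=0
cn,_=cv2.findContours(m.astype(np.uint8),0,1); k=max(cn,key=cv2.contourArea); r=cv2.minAreaRect(k); bx=cv2.boxPoints(r)
print('cover',r,[ray(c,*p,46)[:2].round(1) for p in bx])
m=(C.sum(2)<120); m[:215]=0; m[240:]=0; m[:,280:315]&=True; m[:,:280]=0; m[:,315:]=0
ys,xs=np.where(m); print('knob',xs.mean(),ys.mean(),len(xs),ray(c,xs.mean(),ys.mean(),74))
m=(C.sum(2)<220); m[:185]=0; m[260:]=0; m[:,:145]=0; m[:,230:]=0
cn,_=cv2.findContours(m.astype(np.uint8),0,1); k=max(cn,key=cv2.contourArea); r=cv2.minAreaRect(k); bx=cv2.boxPoints(r)
print('frame',r,[ray(c,*p,8)[:2].round(1) for p in bx],ray(c,*r[0],8))
```

```text
table z 1.471186331547727 72.8452560548337
405 188 n 491 zmed 3.646273502842137 ((22.748619079589844, 21.723756790161133), (30.326400756835938, 10.331789016723633), 41.987213134765625)
453 192 n 383 zmed 3.9578312085871015 ((22.58807945251465, 21.331851959228516), (29.105892181396484, 8.563037872314453), 27.64597511291504)
405 236 n 468 zmed 3.626230331303623 ((22.491378784179688, 21.35344886779785), (29.806562423706055, 11.292353630065918), 23.198591232299805)
453 236 n 412 zmed 3.937885271603789 ((22.189189910888672, 21.1351375579834), (10.60545539855957, 27.44941520690918), 8.972625732421875)
[103.095  103.7475 102.7975]
cover ((301.5990295410156, 213.00991821289062), (81.79206085205078, 60.39875793457031), 5.710593223571777) [array([460.7, 125.1]), array([607.7, 108.5]), array([583.5, -91. ]), array([436.8, -72.8])]
knob 297.1904761904762 227.88888888888889 63 [485.19484526  27.89023722  74.        ]
frame ((186.89825439453125, 223.2718505859375), (69.05936431884766, 49.601531982421875), 4.573921203613281) [array([450.6, 399.2]), array([574.9, 389.4]), array([557.4, 215.7]), array([433.2, 226.6])] [503.83920324 307.72292786   8.        ]
```

View pics/cas.png

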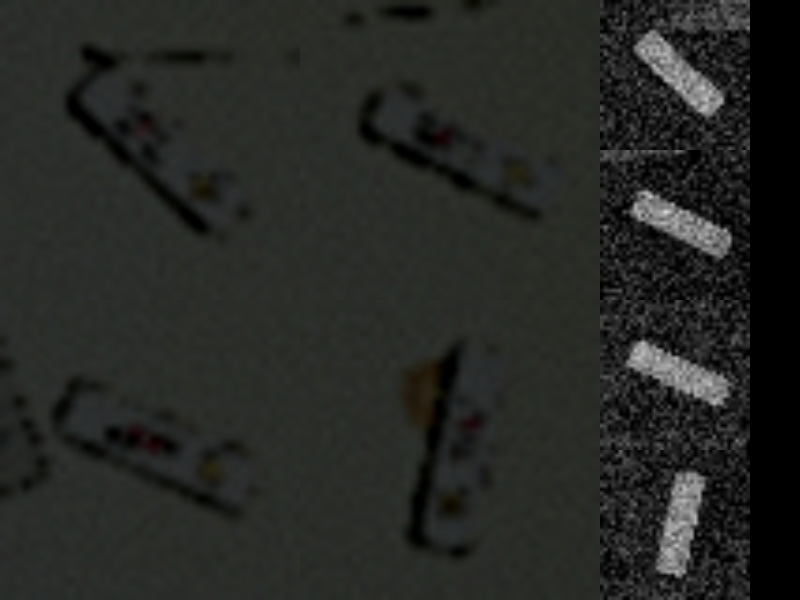

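Cassettes come out cleanly as 28x9 px rectangles, with the brown well at the lower-right end for 1–3 and at the lower, robot-side end for 4. The knob is at about (485,28), the pivot near (573,-77), and the cover is currently about 0.15 rad open. I'll save the cassette poses and plan the knob approach.

```bash
cat >> h.py <<'E'
def rows(*T):
    """targets: (x,y,z TCP world mm, yaw of tool x); prints offset cm, rot deg about tool z from now"""
    s=sense(); q=s['ee_rot']; R0=R.from_quat([q[1],q[2],q[3],q[0]])
    for x,y,z,a in T:
        Rt=R.from_matrix(np.array([[np.cos(a),np.sin(a),0],[np.sin(a),-np.cos(a),0],[0,0,-1]]))
        o=R0.inv().apply(np.array([x,y,z])-s['eef_pos'])/10; w=np.degrees((R0.inv()*Rt).as_rotvec())
        print('off',o.round(2).tolist(),'rot',w.round(1).tolist())
    print('at',s['eef_pos'].round(1),'t',round(s['time_s'],1),'gw',round(s['grip_width'],3),'j6',s['joints'][5].round(2))
E
python3 - <<'E'
from h import *
c=dict(np.load('top.npz')); d=np.load('avg.npz'); Z=d['P'][...,2]
for i,(u,v) in enumerate([(405,188),(453,192),(405,236),(453,236)]):
    w=Z[v-22:v+22,u-22:u+22]; b=cv2.GaussianBlur(w.astype(np.float32),(3,3),0); m=(b>2.2).astype(np.uint8)
    n,l,st,ce=cv2.connectedComponentsWithStats(m); k=1+np.argmax(st[1:,4]); 
    m=cv2.morphologyEx((l==k).astype(np.uint8),cv2.MORPH_OPEN,np.ones((3,3),np.uint8))
    cn,_=cv2.findContours(m,0,1); r=cv2.minAreaRect(max(cn,key=cv2.contourArea))
    e=cv2.boxPoints(r); 
    W=np.array([ray(c,p[0]+u-22,p[1]+v-22,5)[:2] for p in e]); mid=W.mean(0)
    a,bb=W[1]-W[0],W[2]-W[1]; L=a if np.linalg.norm(a)>np.linalg.norm(bb) else bb
    print(i+1,'mid',mid.round(1),'len',np.linalg.norm(a).round(1),np.linalg.norm(bb).round(1),'axis',np.arctan2(L[1],L[0]).round(3),'table',np.median(w[:6]).round(2),np.median(b[l==k]).round(2))
rows((485,28,200,2.27),(485,28,124,2.27))
E
```

```text
1 mid [ 583.6 -246.6] len 23.3 72.0 axis -2.345 table 1.7 5.24
2 mid [ 571.1 -369.4] len 21.8 73.4 axis -2.06 table 1.51 4.9
3 mid [ 462.5 -242.8] len 24.2 73.2 axis -2.011 table 1.28 5.16
4 mid [ 460.3 -364.5] len 70.6 25.0 axis -0.283 table 1.14 5.09
off [-44.77, -33.65, 10.39] rot [-0.0, 0.0, 30.4]
off [-44.77, -33.65, 17.99] rot [-0.0, 0.0, 30.4]
at [175.5 494.8 303.9] t 0.5 gw 0.999 j6 -0.22
```

>>> step_arm:
  plan:
    - {"offset": [-44.77, -33.65, 10.4], "rot": [0, 0, 30.4], "gripper": 5.5}
    - {"offset": [-44.77, -33.65, 10.4], "rot": [0, 0, 30.4], "gripper": 5.5}
    - {"offset": [-44.77, -33.65, 10.4], "rot": [0, 0, 30.4], "gripper": 5.5}
    - {"offset": [-44.77, -33.65, 10.4], "rot": [0, 0, 30.4], "gripper": 5.5}
    - {"offset": [-44.77, -33.65, 10.4], "rot": [0, 0, 30.4], "gripper": 5.5}
    - {"offset": [-44.77, -33.65, 10.4], "rot": [0, 0, 30.4], "gripper": 5.5}
    - {"offset": [-44.77, -33.65, 10.4], "rot": [0, 0, 30.4], "gripper": 5.5}
    - {"offset": [-44.77, -33.65, 10.4], "rot": [0, 0, 30.4], "gripper": 5.5}
    - {"offset": [-44.77, -33.65, 10.4], "rot": [0, 0, 30.4], "gripper": 5.5}
    - {"offset": [-44.77, -33.65, 10.4], "rot": [0, 0, 30.4], "gripper": 5.5}
    - {"offset": [-44.77, -33.65, 10.4], "rot": [0, 0, 30.4], "gripper": 5.5}
    - {"offset": [-44.77, -33.65, 10.4], "rot": [0, 0, 30.4], "gripper": 5.5}
  squeeze: 25

```text
time_s: 1.7
eef_pos: [486.5, 24.7, 199.1]
ee_rot: [0.0, 0.423, 0.906, -0.0]
force: [-0.1, 0.6, 0.7]
grip_width: 0.641
grip_force: 0.0
```

Run:
```python
from h import *
rows((485,28,200,2.27),(485,28,124,2.27))
```

```text
off [0.35, 0.1, -0.09] rot [-0.0, 0.0, -0.2]
off [0.35, 0.1, 7.51] rot [-0.0, 0.0, -0.2]
at [486.5  24.7 199.1] t 1.7 gw 0.641 j6 -0.89
```

>>> step_arm:
  plan:
    - {"offset": [0.3, 0.1, 4], "rot": [0, 0, 0], "gripper": 5.5}
    - {"offset": [0.3, 0.1, 7.5], "rot": [0, 0, 0], "gripper": 5.5}
    - {"offset": [0.3, 0.1, 7.5], "rot": [0, 0, 0], "gripper": 5.5}
    - {"offset": [0.3, 0.1, 7.5], "rot": [0, 0, 0], "gripper": 0.5}
    - {"offset": [0.3, 0.1, 7.5], "rot": [0, 0, 0], "gripper": 0.5}
    - {"offset": [0.3, 0.1, 7.5], "rot": [0, 0, 0], "gripper": 0.5}
    - {"offset": [0.3, 0.1, 7.5], "rot": [0, 0, 0], "gripper": 0.5}
    - {"offset": [0.3, 0.1, 7.5], "rot": [0, 0, 0], "gripper": 0.5}
  squeeze: 25

```text
time_s: 2.5
eef_pos: [484.7, 30.9, 126.8]
ee_rot: [0.002, 0.422, 0.907, 0.001]
force: [-1.6, 0.3, 8.7]
grip_width: 0.244
grip_force: 24.5
```

Run:
```python
from h import *
s=sense(); print(s['eef_pos'],s['grip_width']*85.4,s['grip_force'],s['force'])
p=s['eef_pos'][:2]; piv=np.array([573.5,-77.2]); d=p-piv; r=np.hypot(*d); th=np.arctan2(d[1],d[0]); print(r,th)
T=[]
for k in range(1,12):
    a=-1.55*k/11; q=piv+137.2*np.array([np.cos(th+a),np.sin(th+a)]); T.append((q[0],q[1],s['eef_pos'][2],2.27+a))
rows(*T)
```

```text
[484.67974234  30.94416273 126.79935525] 20.83915667765554 24.514373502752278 [-1.61625502  0.33278269  8.66063558]
139.94355327484172 2.258398851842291
off [-0.43, 1.92, 0.01] rot [0.1, 0.2, 8.1]
off [-0.86, 3.81, 0.01] rot [0.2, 0.1, 16.2]
off [-1.55, 5.61, 0.02] rot [0.2, 0.1, 24.2]
off [-2.48, 7.3, 0.02] rot [0.2, 0.1, 32.3]
off [-3.65, 8.84, 0.03] rot [0.2, 0.1, 40.4]
off [-5.02, 10.21, 0.04] rot [0.2, 0.1, 48.5]
off [-6.56, 11.36, 0.05] rot [0.2, 0.1, 56.5]
off [-8.25, 12.29, 0.05] rot [0.2, 0.1, 64.6]
off [-10.06, 12.98, 0.06] rot [0.2, 0.1, 72.7]
off [-11.95, 13.4, 0.07] rot [0.2, 0.0, 80.8]
off [-13.87, 13.55, 0.07] rot [0.2, 0.0, 88.8]
at [484.7  30.9 126.8] t 2.5 gw 0.244 j6 -0.88
```

>>> step_arm:
  plan:
    - {"offset": [0, 0, -0.4], "rot": [0, 0, 0], "gripper": 0.5}
    - {"offset": [-0.14, 1.93, -0.4], "rot": [0, 0, 8.1], "gripper": 0.5}
    - {"offset": [-0.54, 3.82, -0.4], "rot": [0, 0, 16.2], "gripper": 0.5}
    - {"offset": [-1.21, 5.63, -0.4], "rot": [0, 0, 24.2], "gripper": 0.5}
    - {"offset": [-2.12, 7.33, -0.4], "rot": [0, 0, 32.3], "gripper": 0.5}
    - {"offset": [-3.27, 8.88, -0.4], "rot": [0, 0, 40.4], "gripper": 0.5}
    - {"offset": [-4.62, 10.26, -0.4], "rot": [0, 0, 48.5], "gripper": 0.5}
    - {"offset": [-6.15, 11.44, -0.4], "rot": [0, 0, 56.5], "gripper": 0.5}
    - {"offset": [-7.82, 12.39, -0.4], "rot": [0, 0, 64.6], "gripper": 0.5}
    - {"offset": [-9.62, 13.09, -0.4], "rot": [0, 0, 72.7], "gripper": 0.5}
    - {"offset": [-11.5, 13.54, -0.4], "rot": [0, 0, 80.8], "gripper": 0.5}
    - {"offset": [-13.42, 13.72, -0.4], "rot": [0, 0, 88.8], "gripper": 0.5}

```text
time_s: 3.7
eef_pos: [677.1, 20.2, 128.3]
ee_rot: [-0.002, 0.937, 0.35, 0.004]
force: [17.5, 18.1, -15.4]
grip_width: 0.238
grip_force: 27.6
```

Run:
```python
from h import *
s=sense(); print(s['eef_pos'],s['grip_width']*85.4,s['grip_force'],s['force'],s['joints'].round(2))
c=grab('top'); save(c,'t1')
```

```text
[677.06719997  20.2480112  128.32784745] 20.2986468812098 27.591726374812424 [ 17.53381057  18.06608805 -15.41380083] [-0.14  0.81  1.17  0.01  1.16  0.71]
```

View pics/t1.png

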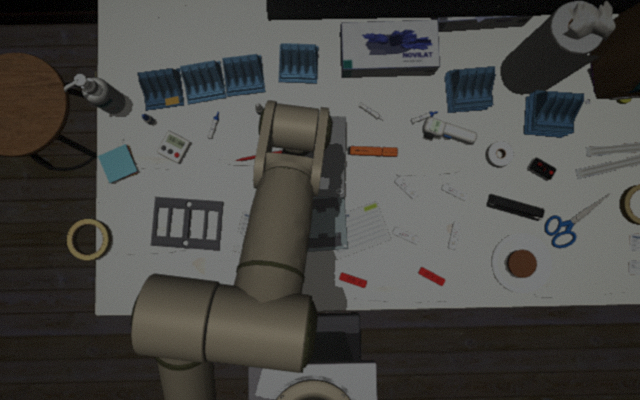

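The arm now stands over the tray's rear with the cover swung behind it. Next I'll release, rise and move over to the cassettes.

>>> step_arm:
  plan:
    - {"offset": [0, 0, 0], "rot": [0, 0, 0], "gripper": 5.5}
    - {"offset": [0, 0, 0], "rot": [0, 0, 0], "gripper": 5.5}
    - {"offset": [0, 0, 0], "rot": [0, 0, 0], "gripper": 5.5}
    - {"offset": [0, 0, -5], "rot": [0, 0, 0], "gripper": 5.5}
    - {"offset": [0, 0, -10], "rot": [0, 0, 0], "gripper": 5.5}
    - {"offset": [0, 0, -12], "rot": [0, 0, 0], "gripper": 5.5}
    - {"offset": [0, 0, -12], "rot": [0, 0, 0], "gripper": 5.5}

```text
time_s: 4.45
eef_pos: [675.7, 16.5, 253.6]
ee_rot: [0.002, 0.936, 0.353, 0.003]
force: [-0.4, 0.5, -0.7]
grip_width: 0.643
grip_force: 0.0
```

Run:
```python
from h import *
rows((480,-320,250,0.8))
```

```text
off [-36.91, 12.37, 0.26] rot [0.3, -0.3, -4.6]
at [675.7  16.5 253.6] t 4.5 gw 0.643 j6 0.7
```

>>> step_arm:
  plan:
    - {"offset": [-36.9, 12.4, 0], "rot": [0.3, -0.3, -4.6], "gripper": 3.2}
    - {"offset": [-36.9, 12.4, 0], "rot": [0.3, -0.3, -4.6], "gripper": 3.2}
    - {"offset": [-36.9, 12.4, 0], "rot": [0.3, -0.3, -4.6], "gripper": 3.2}
    - {"offset": [-36.9, 12.4, 0], "rot": [0.3, -0.3, -4.6], "gripper": 3.2}
    - {"offset": [-36.9, 12.4, 0], "rot": [0.3, -0.3, -4.6], "gripper": 3.2}
    - {"offset": [-36.9, 12.4, 0], "rot": [0.3, -0.3, -4.6], "gripper": 3.2}
    - {"offset": [-36.9, 12.4, 0], "rot": [0.3, -0.3, -4.6], "gripper": 3.2}
    - {"offset": [-36.9, 12.4, 0], "rot": [0.3, -0.3, -4.6], "gripper": 3.2}
    - {"offset": [-36.9, 12.4, 0], "rot": [0.3, -0.3, -4.6], "gripper": 3.2}

```text
time_s: 5.35
eef_pos: [476.9, -323.4, 247.7]
ee_rot: [-0.002, 0.922, 0.387, -0.004]
force: [0.7, 0.4, 0.2]
grip_width: 0.376
grip_force: 0.0
```

Run:
```python
from h import *
c=grab('top'); C=c['color']
a=cv2.resize(np.clip(C[140:270,230:380,::-1].astype(float)*1.5,0,255).astype(np.uint8),None,fx=4,fy=4,interpolation=cv2.INTER_CUBIC); cv2.imwrite('pics/tray.png',a)
```

```text
(no output)
```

View pics/tray.png

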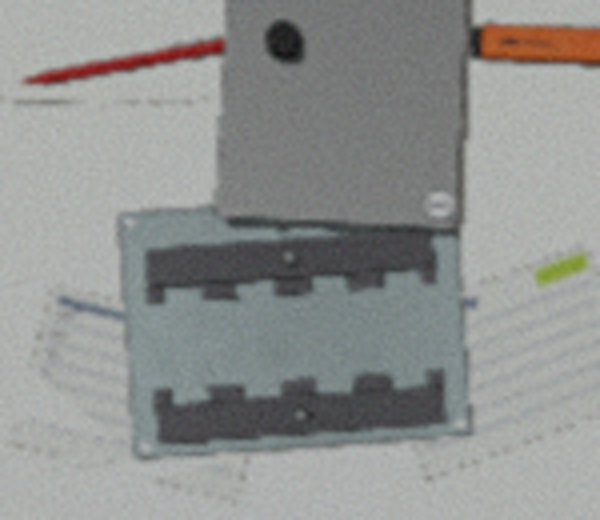

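The tray is now clear: pins at about (302.3,204.3) and (305.8,243.5) full-image, the screw at about (340,191), and the cover behind the tray. I'll measure the tray from the rails and pins.

Run:
```python
from h import *
c=dict(np.load('top.npz')); ims=[c['color'].astype(float)]+[capture('top')['color'].astype(float) for _ in range(5)]
C=np.mean(ims,0); g=C.sum(2)/3; np.savez('avg2.npz',C=C)
sub=g[190:260,255:350]; print('levels',np.percentile(sub,[5,25,50,75]))
m=(sub<66).astype(np.uint8); m[:10]=0
m=cv2.morphologyEx(m,cv2.MORPH_OPEN,np.ones((5,5),np.uint8))
n,l,st,ce=cv2.connectedComponentsWithStats(m); print(st[1:].tolist())
big=[k for k in range(1,n) if st[k,4]>150]
pts=np.argwhere(np.isin(l,big))[:,::-1].astype(np.float32)
r=cv2.minAreaRect(pts); bx=cv2.boxPoints(r)+np.array([255,190]); W=np.array([ray(c,*p,18)[:2] for p in bx])
print('rails',W.round(1).tolist(),W.mean(0),[np.linalg.norm(W[i]-W[i-1]).round(1) for i in range(4)])
# pins
pp=[]
for (u,v) in [(305.75,243.5),(302.25,204.25)]:
    w=g[int(v)-3:int(v)+5,int(u)-3:int(u)+5]; w=np.clip(w-np.median(w)-6,0,None); yy,xx=np.mgrid[:8,:8]
    uu=(w*xx).sum()/w.sum()+int(u)-3; vv=(w*yy).sum()/w.sum()+int(v)-3; p=ray(c,uu,vv,36); pp.append(p); print('pin',uu,vv,p)
d=pp[1]-pp[0]; print('sep',np.hypot(*d[:2]),'mid',(pp[0]+pp[1])/2,'yaw',np.arctan2(d[1],d[0]))
m=(cv2.inRange(C,(0,0,0),(40,40,40))>0); m[:145]=0;m[160:]=0;m[:,:294]=0;m[:,308:]=0; ys,xs=np.where(m); k=ray(c,xs.mean(),ys.mean(),70); print('knob',len(xs),k)
```

```text
levels [46.83333333 56.02777778 87.83333333 93.88888889]
[[12, 10, 72, 15, 766], [15, 44, 71, 17, 801]]
rails [[553.5, 106.0], [562.6, -72.9], [439.7, -78.7], [430.7, 99.0]] [496.60720278  13.36788527] [np.float64(122.9), np.float64(179.2), np.float64(123.1), np.float64(178.0)]
pin 304.5029126213592 243.35242718446602 [447.61180179  12.00221588  36.        ]
pin 301.6430188679245 203.57924528301888 [545.67554151  17.1920843   36.        ]
sep 98.20097647742574 mid [496.64367165  14.59715009  36.        ] yaw 0.052874091371325385
knob 66 [672.9956166   16.03905589  70.        ]
```

Run:
```python
from h import *
rows((464,-243,130,1.131),(464,-243,84,1.131))
```

```text
off [4.4, -6.37, 11.88] rot [-0.4, 0.2, -18.8]
off [4.42, -6.34, 16.48] rot [-0.4, 0.2, -18.8]
at [ 480.1 -318.9  248.6] t 5.7 gw 0.374 j6 -0.02
```

>>> step_arm:
  plan:
    - {"offset": [4.4, -6.35, 8], "rot": [-0.4, 0.2, -18.8], "gripper": 3.2}
    - {"offset": [4.4, -6.35, 11.9], "rot": [-0.4, 0.2, -18.8], "gripper": 3.2}
    - {"offset": [4.4, -6.35, 11.9], "rot": [-0.4, 0.2, -18.8], "gripper": 3.2}
    - {"offset": [4.4, -6.35, 14.5], "rot": [-0.4, 0.2, -18.8], "gripper": 3.2}
    - {"offset": [4.4, -6.35, 15.9], "rot": [-0.4, 0.2, -18.8], "gripper": 3.2}
    - {"offset": [4.4, -6.35, 16.2], "rot": [-0.4, 0.2, -18.8], "gripper": 3.2}
    - {"offset": [4.4, -6.35, 16.5], "rot": [-0.4, 0.2, -18.8], "gripper": 3.2}
    - {"offset": [4.4, -6.35, 16.5], "rot": [-0.4, 0.2, -18.8], "gripper": 3.2}

```text
time_s: 6.45
eef_pos: [463.8, -244.1, 84.5]
ee_rot: [0.001, 0.845, 0.535, 0.0]
force: [0.8, 0.2, 0.1]
grip_width: 0.375
grip_force: 0.0
```

Run:
```python
from h import *
rows((464,-243,78,1.131)); print(sense()['force'])
c=grab('scene'); save(c,'s2')
P=np.array([464,-243,5]); u,v=proj(c,P); print(u,v)
u,v=int(u),int(v); a=c['color'][max(v-50,0):v+50,max(u-60,0):u+60,::-1]; cv2.imwrite('pics/s2c.png',cv2.resize(a,None,fx=5,fy=5,interpolation=cv2.INTER_CUBIC))
```

```text
off [0.11, -0.04, 0.65] rot [0.1, 0.1, -0.1]
at [ 463.8 -244.1   84.5] t 6.5 gw 0.375 j6 -0.27
[0.80750904 0.21508892 0.10253161]
373.98502274007654 197.6466093545921
```

View pics/s2c.png

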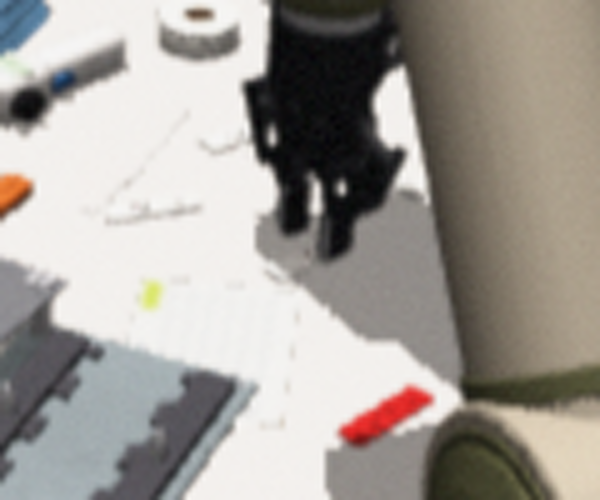

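The fingers straddle cassette 3 just above the table. I'll lower 5 mm more and close.

>>> step_arm:
  plan:
    - {"offset": [0.1, 0, 0.25], "rot": [0, 0, 0], "gripper": 3.2}
    - {"offset": [0.1, 0, 0.5], "rot": [0, 0, 0], "gripper": 3.2}
    - {"offset": [0.1, 0, 0.5], "rot": [0, 0, 0], "gripper": 3.2}

```text
time_s: 6.8
eef_pos: [463.9, -243.2, 78.9]
ee_rot: [0.0, 0.845, 0.535, -0.0]
force: [0.3, -0.3, 0.3]
grip_width: 0.375
grip_force: 0.0
```

>>> step_arm:
  plan:
    - {"offset": [0, 0, 0], "rot": [0, 0, 0], "gripper": 0.8}
    - {"offset": [0, 0, 0], "rot": [0, 0, 0], "gripper": 0.8}
    - {"offset": [0, 0, 0], "rot": [0, 0, 0], "gripper": 0.8}
    - {"offset": [0, 0, 0], "rot": [0, 0, 0], "gripper": 0.8}
  squeeze: 30

```text
time_s: 7.2
eef_pos: [463.9, -243.3, 79.1]
ee_rot: [0.001, 0.845, 0.535, -0.0]
force: [0.4, -0.0, 0.6]
grip_width: 0.095
grip_force: 0.0
```

>>> step_arm:
  plan:
    - {"offset": [0, 0, 0], "rot": [0, 0, 0], "gripper": 3.2}
    - {"offset": [0, 0, 0], "rot": [0, 0, 0], "gripper": 3.2}
    - {"offset": [0, 0, 0], "rot": [0, 0, 0], "gripper": 3.2}
    - {"offset": [0, 0, 0.25], "rot": [0, 0, 0], "gripper": 3.2}
    - {"offset": [0, 0, 0.42], "rot": [0, 0, 0], "gripper": 3.2}
    - {"offset": [0, 0, 0.42], "rot": [0, 0, 0], "gripper": 3.2}

```text
time_s: 7.8
eef_pos: [463.8, -243.2, 74.5]
ee_rot: [0.0, 0.845, 0.535, -0.0]
force: [-0.1, -0.1, -0.7]
grip_width: 0.377
grip_force: 0.0
```

>>> step_arm:
  plan:
    - {"offset": [0, 0, 0], "rot": [0, 0, 0], "gripper": 0.8}
    - {"offset": [0, 0, 0], "rot": [0, 0, 0], "gripper": 0.8}
    - {"offset": [0, 0, 0], "rot": [0, 0, 0], "gripper": 0.8}
    - {"offset": [0, 0, 0], "rot": [0, 0, 0], "gripper": 0.8}
  squeeze: 30

```text
time_s: 8.2
eef_pos: [464.0, -243.3, 74.9]
ee_rot: [0.001, 0.845, 0.535, -0.0]
force: [-0.1, -0.9, 1.9]
grip_width: 0.216
grip_force: 29.4
```

Gripped. I'll lift it and carry it to pocket 4.

Run:
```python
from h import *
rows((464,-243,130,1.131),(501.6,-54.6,130,0.051),(501.6,-54.6,97,0.051))
```

```text
off [0.03, -0.01, -5.51] rot [0.0, 0.0, -0.1]
off [18.67, -4.67, -5.53] rot [0.1, 0.0, 61.8]
off [18.67, -4.67, -2.23] rot [0.1, 0.0, 61.8]
at [ 464.  -243.3   74.9] t 8.2 gw 0.216 j6 -0.26
```

>>> step_arm:
  plan:
    - {"offset": [0, 0, -3], "rot": [0, 0, 0], "gripper": 0.8}
    - {"offset": [0, 0, -5.5], "rot": [0, 0, 0], "gripper": 0.8}
    - {"offset": [2.5, -0.6, -5.5], "rot": [0, 0, 8], "gripper": 0.8}
    - {"offset": [5, -1.2, -5.5], "rot": [0, 0, 16], "gripper": 0.8}
    - {"offset": [8, -2, -5.5], "rot": [0, 0, 24], "gripper": 0.8}
    - {"offset": [11, -2.7, -5.5], "rot": [0, 0, 32], "gripper": 0.8}
    - {"offset": [14, -3.5, -5.5], "rot": [0, 0, 40], "gripper": 0.8}
    - {"offset": [16.5, -4.1, -5.5], "rot": [0, 0, 48], "gripper": 0.8}
    - {"offset": [18.67, -4.67, -5.5], "rot": [0, 0, 56], "gripper": 0.8}
    - {"offset": [18.67, -4.67, -5.5], "rot": [0, 0, 61.8], "gripper": 0.8}
    - {"offset": [18.67, -4.67, -5.5], "rot": [0, 0, 61.8], "gripper": 0.8}
    - {"offset": [18.67, -4.67, -2.3], "rot": [0, 0, 61.8], "gripper": 0.8}

```text
time_s: 9.4
eef_pos: [503.4, -55.3, 100.1]
ee_rot: [0.002, 1.0, 0.027, 0.004]
force: [1.0, -0.4, -0.4]
grip_width: 0.218
grip_force: 29.4
```

Run:
```python
from h import *
rows((501.6,-54.6,98,0.051),(501.6,-54.6,83.5,0.051))
c=grab('top'); d=grab('scene')
a=cv2.resize(np.clip(c['color'][170:270,270:390,::-1].astype(float)*1.5,0,255).astype(np.uint8),(480,400),interpolation=cv2.INTER_CUBIC)
u,v=map(int,proj(d,(500,-55,18))); print(u,v)
b=cv2.resize(d['color'][v-50:v+50,u-40:u+40,::-1],(320,400),interpolation=cv2.INTER_CUBIC)
cv2.imwrite('pics/place1.png',np.hstack([a,b]))
```

```text
off [-0.18, -0.08, 0.21] rot [0.2, -0.4, 0.1]
off [-0.19, -0.09, 1.66] rot [0.2, -0.4, 0.1]
at [503.4 -55.3 100.1] t 9.4 gw 0.218 j6 1.18
338 220
```

View pics/place1.png

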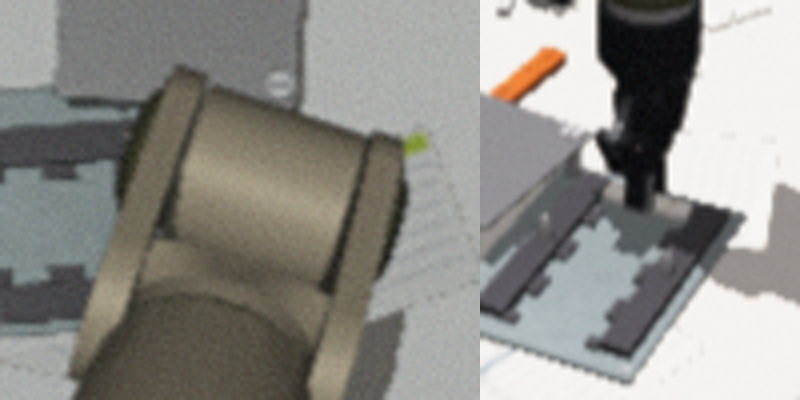

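The cassette is held above pocket 4, aligned between the rails. I'll lower it.

>>> step_arm:
  plan:
    - {"offset": [0, 0, 0], "rot": [0, 0, 0], "gripper": 0.8}
    - {"offset": [0, 0, 0.5], "rot": [0, 0, 0], "gripper": 0.8}
    - {"offset": [0, 0, 0.8], "rot": [0, 0, 0], "gripper": 0.8}
    - {"offset": [0, 0, 1.1], "rot": [0, 0, 0], "gripper": 0.8}
    - {"offset": [0, 0, 1.4], "rot": [0, 0, 0], "gripper": 0.8}
    - {"offset": [0, 0, 1.4], "rot": [0, 0, 0], "gripper": 0.8}

```text
time_s: 10.1
eef_pos: [501.4, -54.5, 83.4]
ee_rot: [0.0, 1.0, 0.025, -0.0]
force: [0.6, 0.1, -0.9]
grip_width: 0.213
grip_force: 29.5
```

>>> step_arm:
  plan:
    - {"offset": [0, 0, 0], "rot": [0, 0, 0], "gripper": 2.9}
    - {"offset": [0, 0, 0], "rot": [0, 0, 0], "gripper": 2.9}
    - {"offset": [0, 0, 0], "rot": [0, 0, 0], "gripper": 2.9}
    - {"offset": [0, 0, -3], "rot": [0, 0, 0], "gripper": 2.9}
    - {"offset": [0, 0, -7], "rot": [0, 0, 0], "gripper": 3.2}
    - {"offset": [0, 0, -7], "rot": [0, 0, 0], "gripper": 3.2}
    - {"offset": [0, 0, -7], "rot": [0, 0, 0], "gripper": 3.2}

```text
time_s: 10.8
eef_pos: [501.7, -54.5, 154.1]
ee_rot: [0.001, 1.0, 0.025, 0.001]
force: [-0.3, 1.1, -0.2]
grip_width: 0.376
grip_force: 0.0
```

Run:
```python
from h import *
rows((585,-246.6,150,.797),(585,-246.6,75.2,.797))
```

```text
off [7.36, 19.6, 0.45] rot [0.1, -0.1, -42.8]
off [7.35, 19.59, 7.93] rot [0.1, -0.1, -42.8]
at [501.7 -54.5 154.1] t 10.8 gw 0.376 j6 1.18
```

>>> step_arm:
  plan:
    - {"offset": [1.2, 3.3, 0], "rot": [0, 0, -7], "gripper": 3.2}
    - {"offset": [2.4, 6.5, 0], "rot": [0, 0, -14], "gripper": 3.2}
    - {"offset": [3.6, 9.8, 0], "rot": [0, 0, -21], "gripper": 3.2}
    - {"offset": [5, 13, 0], "rot": [0, 0, -29], "gripper": 3.2}
    - {"offset": [6.2, 16.3, 0], "rot": [0, 0, -36], "gripper": 3.2}
    - {"offset": [7.35, 19.6, 0.4], "rot": [0, 0, -42.8], "gripper": 3.2}
    - {"offset": [7.35, 19.6, 0.4], "rot": [0, 0, -42.8], "gripper": 3.2}

```text
time_s: 11.5
eef_pos: [584.7, -249.8, 147.3]
ee_rot: [-0.0, 0.922, 0.388, -0.001]
force: [1.0, 0.2, -0.3]
grip_width: 0.378
grip_force: 0.0
```

```bash
cat >> h.py <<'E'
def cas(c,Z,x,y,zt=5,th=2.2,w=22):
    u,v=map(int,map(round,proj(c,(x,y,zt)))); W=Z[v-w:v+w,u-w:u+w]; b=cv2.GaussianBlur(W.astype(np.float32),(3,3),0)
    m=((b>th)&(b<th+6)).astype(np.uint8); m=cv2.morphologyEx(m,cv2.MORPH_OPEN,np.ones((3,3),np.uint8))
    n,l,st,ce=cv2.connectedComponentsWithStats(m)
    if n<2: return None
    k=1+np.argmax(st[1:,4]); cn,_=cv2.findContours((l==k).astype(np.uint8),0,1); r=cv2.minAreaRect(cn[0])
    q=np.array([ray(c,p[0]+u-w,p[1]+v-w,zt)[:2] for p in cv2.boxPoints(r)]); a,bb=q[1]-q[0],q[2]-q[1]
    L=a if np.hypot(*a)>np.hypot(*bb) else bb
    return q.mean(0).round(1),np.hypot(*a).round(1),np.hypot(*bb).round(1),np.arctan2(L[1],L[0]).round(3)
def avgZ(n=6):
    cs=[capture('top') for _ in range(n)]; return cs[0],np.median([cloud(k)[...,2] for k in cs],0),np.mean([k['color'].astype(float) for k in cs],0)
E
python3 - <<'E'
from h import *
c,Z,C=avgZ()
for p in [(584,-246),(571,-369),(460,-364)]: print(cas(c,Z,*p))
print('pocket4',cas(c,Z,500,-54.6,14,11.0,18))
rows((585,-246.6,120,.797),(585,-246.6,75,.797))
E
```

```text
None
None
(array([ 460.1, -364.1]), np.float64(70.3), np.float64(23.7), np.float64(-0.224))
pocket4 (array([500.6, -53. ]), np.float64(19.5), np.float64(78.3), np.float64(-3.093))
off [-0.05, 0.1, 2.97] rot [0.0, 0.0, 0.0]
off [-0.05, 0.1, 7.47] rot [0.0, 0.0, 0.0]
at [ 584.6 -245.5  149.7] t 11.8 gw 0.379 j6 0.19
```

>>> step_arm:
  plan:
    - {"offset": [0, 0.1, 4], "rot": [0, 0, 0], "gripper": 3.2}
    - {"offset": [0, 0.1, 6], "rot": [0, 0, 0], "gripper": 3.2}
    - {"offset": [0, 0.1, 7], "rot": [0, 0, 0], "gripper": 3.2}
    - {"offset": [0, 0.1, 7.48], "rot": [0, 0, 0], "gripper": 3.2}
    - {"offset": [0, 0.1, 7.48], "rot": [0, 0, 0], "gripper": 3.2}
    - {"offset": [0, 0.1, 7.48], "rot": [0, 0, 0], "gripper": 0.8}
    - {"offset": [0, 0.1, 7.48], "rot": [0, 0, 0], "gripper": 0.8}
    - {"offset": [0, 0.1, 7.48], "rot": [0, 0, 0], "gripper": 0.8}
    - {"offset": [0, 0.1, 7.48], "rot": [0, 0, 0], "gripper": 0.8}
    - {"offset": [0, 0.1, 7.48], "rot": [0, 0, 0], "gripper": 0.8}

```text
time_s: 12.8
eef_pos: [586.0, -247.6, 76.4]
ee_rot: [0.001, 0.922, 0.388, 0.001]
force: [-0.4, 1.0, 7.5]
grip_width: 0.207
grip_force: 30.1
```

Run:
```python
from h import *
rows((499.3,-8.7,130,0.051),(499.3,-8.7,98,0.051)); print(sense()['grip_force'],sense()['force'])
```

```text
off [11.03, -22.88, -5.43] rot [0.2, -0.1, 42.8]
off [11.03, -22.89, -2.23] rot [0.2, -0.1, 42.8]
at [ 586.  -247.6   76.4] t 12.8 gw 0.207 j6 0.19
30.075702667236328 [-0.44365153  0.97663961  7.46444761]
```

>>> step_arm:
  plan:
    - {"offset": [0, 0, -3], "rot": [0, 0, 0], "gripper": 0.8}
    - {"offset": [0, 0, -5.5], "rot": [0, 0, 0], "gripper": 0.8}
    - {"offset": [1.6, -3.3, -5.5], "rot": [0, 0, 6], "gripper": 0.8}
    - {"offset": [3.2, -6.6, -5.5], "rot": [0, 0, 12], "gripper": 0.8}
    - {"offset": [4.8, -9.9, -5.5], "rot": [0, 0, 18], "gripper": 0.8}
    - {"offset": [6.4, -13.2, -5.5], "rot": [0, 0, 25], "gripper": 0.8}
    - {"offset": [8, -16.5, -5.5], "rot": [0, 0, 31], "gripper": 0.8}
    - {"offset": [9.6, -19.9, -5.5], "rot": [0, 0, 37], "gripper": 0.8}
    - {"offset": [11, -22.9, -5.5], "rot": [0, 0, 42.8], "gripper": 0.8}
    - {"offset": [11, -22.9, -5.5], "rot": [0, 0, 42.8], "gripper": 0.8}
    - {"offset": [11, -22.9, -2.5], "rot": [0, 0, 42.8], "gripper": 0.8}
    - {"offset": [11, -22.9, -2.5], "rot": [0, 0, 42.8], "gripper": 0.8}

```text
time_s: 14.0
eef_pos: [497.5, -8.7, 97.8]
ee_rot: [-0.0, 1.0, 0.025, -0.002]
force: [0.4, -0.6, -0.2]
grip_width: 0.209
grip_force: 29.4
```

Run:
```python
from h import *
d=grab('scene')
rows((499.3,-8.7,84.4,0.051)); print(sense()['grip_force'])
```

```text
off [0.12, -0.02, 1.48] rot [0.0, 0.1, -0.0]
at [498.2  -8.9  99.2] t 14.1 gw 0.207 j6 1.27
29.423959851264954
```

>>> step_arm:
  plan:
    - {"offset": [0.1, 0, 0.5], "rot": [0, 0, 0], "gripper": 0.8}
    - {"offset": [0.1, 0, 0.8], "rot": [0, 0, 0], "gripper": 0.8}
    - {"offset": [0.1, 0, 1.1], "rot": [0, 0, 0], "gripper": 0.8}
    - {"offset": [0.1, 0, 1.5], "rot": [0, 0, 0], "gripper": 0.8}
    - {"offset": [0.1, 0, 1.5], "rot": [0, 0, 0], "gripper": 0.8}

```text
time_s: 14.55
eef_pos: [499.5, -8.6, 84.6]
ee_rot: [0.0, 1.0, 0.025, 0.0]
force: [0.4, -0.0, -0.5]
grip_width: 0.209
grip_force: 29.5
```

>>> step_arm:
  plan:
    - {"offset": [0, 0, 0.05], "rot": [0, 0, 0], "gripper": 2.9}
    - {"offset": [0, 0, 0.05], "rot": [0, 0, 0], "gripper": 2.9}
    - {"offset": [0, 0, 0], "rot": [0, 0, 0], "gripper": 2.9}
    - {"offset": [0, 0, -3], "rot": [0, 0, 0], "gripper": 2.9}
    - {"offset": [0, 0, -7], "rot": [0, 0, 0], "gripper": 3.2}
    - {"offset": [0, 0, -7], "rot": [0, 0, 0], "gripper": 3.2}

```text
time_s: 15.15
eef_pos: [501.4, -8.8, 159.2]
ee_rot: [0.002, 1.0, 0.025, 0.004]
force: [-0.1, 0.4, -0.3]
grip_width: 0.373
grip_force: 0.0
```

Run:
```python
from h import *
c,Z,C=avgZ(4)
for p in [(571,-369),(460,-364)]: print(cas(c,Z,*p))
print('p4',cas(c,Z,500,-54.6,14,11.0,18))
rows((572.5,-369.4,150,1.08),(462,-364,150,-.26))
```

```text
(array([ 571.1, -370. ]), np.float64(24.0), np.float64(72.3), np.float64(-2.008))
(array([ 459.2, -364.8]), np.float64(72.4), np.float64(22.6), np.float64(-0.283))
p4 None
off [5.52, 36.42, 0.4] rot [-0.0, 0.1, -59.0]
off [-5.48, 35.33, 0.41] rot [0.0, 0.1, 17.8]
at [499.1  -8.4 153.9] t 15.3 gw 0.378 j6 1.27
```

>>> step_arm:
  plan:
    - {"offset": [0.7, 4.5, 0], "rot": [0, 0, -7.5], "gripper": 3.2}
    - {"offset": [1.4, 9, 0], "rot": [0, 0, -15], "gripper": 3.2}
    - {"offset": [2.1, 13.5, 0], "rot": [0, 0, -22.5], "gripper": 3.2}
    - {"offset": [2.7, 18, 0], "rot": [0, 0, -30], "gripper": 3.2}
    - {"offset": [3.4, 22.5, 0], "rot": [0, 0, -37.5], "gripper": 3.2}
    - {"offset": [4.1, 27, 0], "rot": [0, 0, -45], "gripper": 3.2}
    - {"offset": [4.8, 31.5, 0.4], "rot": [0, 0, -52.5], "gripper": 3.2}
    - {"offset": [5.5, 36.4, 0.4], "rot": [0, 0, -60.3], "gripper": 3.2}
    - {"offset": [5.5, 36.4, 0.4], "rot": [0, 0, -60.3], "gripper": 3.2}
    - {"offset": [5.5, 36.4, 0.4], "rot": [0, 0, -60.3], "gripper": 3.2}

```text
time_s: 16.35
eef_pos: [572.1, -369.7, 149.0]
ee_rot: [-0.001, 0.852, 0.523, -0.0]
force: [0.9, 0.9, 0.4]
grip_width: 0.371
grip_force: 0.0
```

Run:
```python
from h import *
c,Z,C=avgZ(4)
print(cas(c,Z,460,-364))
print('p4',cas(c,Z,500,-54.6,14,11.0,18),'p3',cas(c,Z,498,-8.7,14,11.0,18))
a=cv2.resize(np.clip(C[185:260,250:360,::-1]*1.6,0,255).astype(np.uint8),(770,525),interpolation=cv2.INTER_CUBIC); cv2.imwrite('pics/tray2.png',a)
rows((572.5,-369.7,75.2,1.105))
```

```text
None
p4 (array([506.4, -42.4]), np.float64(40.5), np.float64(62.4), np.float64(-3.065)) p3 (array([498.1,   2.8]), np.float64(40.2), np.float64(75.2), np.float64(3.121))
off [-0.16, 0.04, 7.58] rot [-0.0, 0.0, -0.1]
at [ 572.9 -368.   151. ] t 16.6 gw 0.376 j6 -0.27
```

View pics/tray2.png

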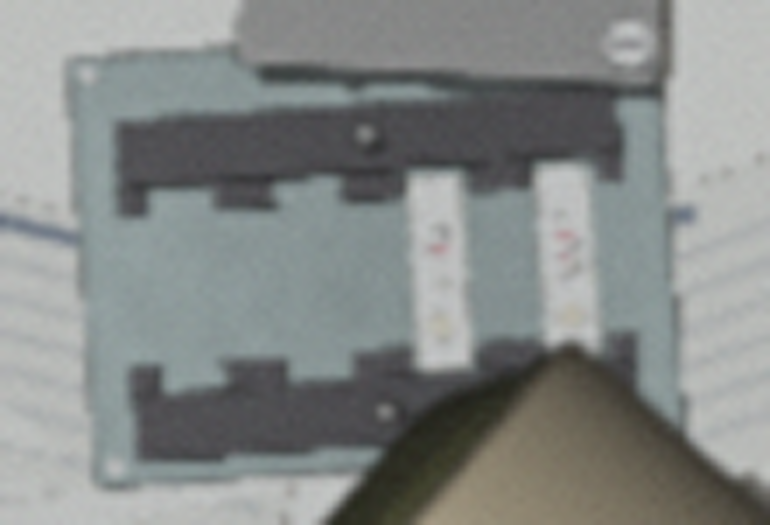

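Both cassettes sit in pockets 3 and 4, wells (the brownish dots at (445,325) and (572,315)) toward the robot. Now cassette 2.

>>> step_arm:
  plan:
    - {"offset": [0, 0, 4], "rot": [0, 0, 0], "gripper": 3.2}
    - {"offset": [0, 0, 6], "rot": [0, 0, 0], "gripper": 3.2}
    - {"offset": [0, 0, 7], "rot": [0, 0, 0], "gripper": 3.2}
    - {"offset": [0, 0, 7.5], "rot": [0, 0, 0], "gripper": 3.2}
    - {"offset": [0, 0, 7.5], "rot": [0, 0, 0], "gripper": 3.2}
    - {"offset": [0, 0, 7.5], "rot": [0, 0, 0], "gripper": 0.8}
    - {"offset": [0, 0, 7.5], "rot": [0, 0, 0], "gripper": 0.8}
    - {"offset": [0, 0, 7.5], "rot": [0, 0, 0], "gripper": 0.8}
    - {"offset": [0, 0, 7.5], "rot": [0, 0, 0], "gripper": 0.8}
    - {"offset": [0, 0, 7.5], "rot": [0, 0, 0], "gripper": 0.8}

```text
time_s: 17.55
eef_pos: [573.3, -369.8, 78.0]
ee_rot: [0.002, 0.852, 0.524, 0.0]
force: [-0.9, 0.2, 6.5]
grip_width: 0.092
grip_force: 3.2
```

Run:
```python
from h import *
rows((496.9,37.3,130,0.051),(496.9,37.3,100,0.051)); print(sense()['grip_force'],sense()['force'])
```

```text
off [32.87, -25.17, -5.33] rot [0.2, -0.0, 60.2]
off [32.88, -25.18, -2.33] rot [0.2, -0.0, 60.2]
at [ 573.3 -369.8   78. ] t 17.6 gw 0.092 j6 -0.28
3.154136493332116 [-0.89112669  0.16271268  6.48916006]
```

The fingers closed on nothing. I'll rise and look.

>>> step_arm:
  plan:
    - {"offset": [0, 0, -0.5], "rot": [0, 0, 0], "gripper": 3.2}
    - {"offset": [0, 0, -0.5], "rot": [0, 0, 0], "gripper": 3.2}
    - {"offset": [0, 0, -0.5], "rot": [0, 0, 0], "gripper": 3.2}
    - {"offset": [0, 0, -5], "rot": [0, 0, 0], "gripper": 3.2}
    - {"offset": [5, 0, -7.5], "rot": [0, 0, 0], "gripper": 3.2}
    - {"offset": [10, 0, -7.5], "rot": [0, 0, 0], "gripper": 3.2}
    - {"offset": [15, 0, -7.5], "rot": [0, 0, 0], "gripper": 3.2}
    - {"offset": [20, -5, -7.5], "rot": [0, 0, 0], "gripper": 3.2}
    - {"offset": [22, -8, -7.5], "rot": [0, 0, 0], "gripper": 3.2}
    - {"offset": [22, -8, -7.5], "rot": [0, 0, 0], "gripper": 3.2}

```text
time_s: 18.55
eef_pos: [598.9, -132.2, 150.5]
ee_rot: [-0.001, 0.851, 0.525, -0.001]
force: [-0.5, -0.9, -0.1]
grip_width: 0.375
grip_force: 0.0
```

Run:
```python
from h import *
c,Z,C=avgZ(4)
for p in [(571,-369),(460,-364)]: print(cas(c,Z,*p),cas(c,Z,*p,w=30))
rows((572.5,-369.4,150,1.08),(462,-364,150,-.26))
```

```text
(array([ 571.4, -369.1]), np.float64(24.0), np.float64(74.7), np.float64(-2.1)) (array([ 571.4, -369.1]), np.float64(24.0), np.float64(74.7), np.float64(-2.1))
(array([ 460. , -363.9]), np.float64(70.2), np.float64(24.0), np.float64(-0.204)) (array([ 460. , -363.9]), np.float64(70.2), np.float64(24.0), np.float64(-0.204))
off [-21.94, 7.91, 0.16] rot [0.1, 0.0, 1.3]
off [-26.45, -2.19, 0.14] rot [0.1, -0.0, 78.0]
at [ 601.1 -138.   151.2] t 18.8 gw 0.376 j6 0.05
```

>>> step_arm:
  plan:
    - {"offset": [-4, 1.4, 0], "rot": [0, 0, 1], "gripper": 2.8}
    - {"offset": [-8, 2.9, 0], "rot": [0, 0, 1], "gripper": 2.8}
    - {"offset": [-12, 4.3, 0], "rot": [0, 0, 1], "gripper": 2.8}
    - {"offset": [-16, 5.8, 0], "rot": [0, 0, 1], "gripper": 2.8}
    - {"offset": [-20, 7.3, 0], "rot": [0, 0, 1], "gripper": 2.8}
    - {"offset": [-21.94, 7.9, 0], "rot": [0, 0, 1], "gripper": 2.8}
    - {"offset": [-21.94, 7.9, 0.1], "rot": [0, 0, 1], "gripper": 2.8}
    - {"offset": [-21.94, 7.9, 4], "rot": [0, 0, 1], "gripper": 2.8}
    - {"offset": [-21.94, 7.9, 6], "rot": [0, 0, 1], "gripper": 2.8}
    - {"offset": [-21.94, 7.9, 6.5], "rot": [0, 0, 1], "gripper": 2.8}
    - {"offset": [-21.94, 7.9, 6.5], "rot": [0, 0, 1], "gripper": 2.8}

```text
time_s: 19.85
eef_pos: [572.2, -368.4, 85.9]
ee_rot: [0.0, 0.856, 0.516, -0.0]
force: [0.1, 0.2, 0.5]
grip_width: 0.328
grip_force: 0.0
```

Run:
```python
from h import *
rows((572.7,-369.4,73.5,1.08))
```

```text
off [-0.06, 0.09, 1.24] rot [0.0, 0.0, 0.3]
at [ 572.2 -368.4   85.9] t 19.9 gw 0.328 j6 -0.26
```

>>> step_arm:
  plan:
    - {"offset": [0, 0.1, 0.5], "rot": [0, 0, 0], "gripper": 2.8}
    - {"offset": [0, 0.1, 0.9], "rot": [0, 0, 0], "gripper": 2.8}
    - {"offset": [0, 0.1, 1.22], "rot": [0, 0, 0], "gripper": 2.8}
    - {"offset": [0, 0.1, 1.22], "rot": [0, 0, 0], "gripper": 2.8}
    - {"offset": [0, 0.1, 1.22], "rot": [0, 0, 0], "gripper": 0.8}
    - {"offset": [0, 0.1, 1.22], "rot": [0, 0, 0], "gripper": 0.8}
    - {"offset": [0, 0.1, 1.22], "rot": [0, 0, 0], "gripper": 0.8}
    - {"offset": [0, 0.1, 1.22], "rot": [0, 0, 0], "gripper": 0.8}

```text
time_s: 20.65
eef_pos: [573.1, -368.9, 74.2]
ee_rot: [0.001, 0.856, 0.516, -0.0]
force: [0.4, 0.1, 1.0]
grip_width: 0.213
grip_force: 29.5
```

Run:
```python
from h import *
rows((496.9,37.3,130,0.051),(496.9,37.3,100,0.051)); print(sense()['grip_force'],sense()['force'])
```

```text
off [32.36, -25.69, -5.63] rot [0.1, 0.0, 59.3]
off [32.37, -25.69, -2.63] rot [0.1, 0.0, 59.3]
at [ 573.1 -368.9   74.2] t 20.6 gw 0.213 j6 -0.26
29.453897774219513 [0.40423899 0.12943169 1.01782052]
```

>>> step_arm:
  plan:
    - {"offset": [0, 0, -3], "rot": [0, 0, 0], "gripper": 0.8}
    - {"offset": [0, 0, -5.6], "rot": [0, 0, 0], "gripper": 0.8}
    - {"offset": [3.4, -2.7, -5.6], "rot": [0, 0, 7], "gripper": 0.8}
    - {"offset": [7, -5.6, -5.6], "rot": [0, 0, 14], "gripper": 0.8}
    - {"offset": [10.5, -8.4, -5.6], "rot": [0, 0, 21], "gripper": 0.8}
    - {"offset": [14, -11, -5.6], "rot": [0, 0, 28], "gripper": 0.8}
    - {"offset": [17.5, -14, -5.6], "rot": [0, 0, 35], "gripper": 0.8}
    - {"offset": [21, -16.8, -5.6], "rot": [0, 0, 42], "gripper": 0.8}
    - {"offset": [25, -20, -5.6], "rot": [0, 0, 49], "gripper": 0.8}
    - {"offset": [29, -23, -5.6], "rot": [0, 0, 56], "gripper": 0.8}
    - {"offset": [32.36, -25.7, -5.6], "rot": [0, 0, 59.3], "gripper": 0.8}
    - {"offset": [32.36, -25.7, -5.6], "rot": [0, 0, 59.3], "gripper": 0.8}

```text
time_s: 21.85
eef_pos: [495.4, 41.6, 129.6]
ee_rot: [0.0, 1.0, 0.027, -0.0]
force: [0.4, -1.7, -0.4]
grip_width: 0.216
grip_force: 29.5
```

>>> step_arm:
  plan:
    - {"offset": [0, 0, 1.5], "rot": [0, 0, 0], "gripper": 0.8}
    - {"offset": [0, 0, 3], "rot": [0, 0, 0], "gripper": 0.8}
    - {"offset": [0, 0, 3], "rot": [0, 0, 0], "gripper": 0.8}

```text
time_s: 22.15
eef_pos: [496.1, 37.0, 98.3]
ee_rot: [0.0, 1.0, 0.025, -0.001]
force: [-1.6, 0.9, -0.1]
grip_width: 0.219
grip_force: 29.5
```

Run:
```python
from h import *
rows((496.9,37.3,82.5,0.051)); print(sense()['grip_force'],sense()['force'])
```

```text
off [0.08, -0.02, 1.58] rot [0.0, 0.1, -0.0]
at [496.1  37.   98.3] t 22.1 gw 0.219 j6 1.36
29.493069648742676 [-1.62341784  0.88645646 -0.11842659]
```

>>> step_arm:
  plan:
    - {"offset": [0, 0, 0.5], "rot": [0, 0, 0], "gripper": 0.8}
    - {"offset": [0, 0, 0.9], "rot": [0, 0, 0], "gripper": 0.8}
    - {"offset": [0, 0, 1.3], "rot": [0, 0, 0], "gripper": 0.8}
    - {"offset": [0, 0, 1.6], "rot": [0, 0, 0], "gripper": 0.8}
    - {"offset": [0, 0, 1.6], "rot": [0, 0, 0], "gripper": 0.8}

```text
time_s: 22.65
eef_pos: [498.1, 37.0, 84.1]
ee_rot: [0.001, 1.0, 0.025, 0.002]
force: [5.9, 0.1, -2.5]
grip_width: 0.22
grip_force: 31.2
```

>>> step_arm:
  plan:
    - {"offset": [0.15, 0, -0.1], "rot": [0, 0, 0], "gripper": 0.8}
    - {"offset": [0.25, 0, 0], "rot": [0, 0, 0], "gripper": 0.8}
    - {"offset": [0.25, 0, 0.1], "rot": [0, 0, 0], "gripper": 0.8}
    - {"offset": [0.25, 0, 0.15], "rot": [0, 0, 0], "gripper": 0.8}
    - {"offset": [0.25, 0, 0.15], "rot": [0, 0, 0], "gripper": 0.8}

```text
time_s: 23.15
eef_pos: [499.1, 37.4, 82.5]
ee_rot: [0.001, 1.0, 0.025, -0.0]
force: [-4.0, -0.1, 7.8]
grip_width: 0.218
grip_force: 32.8
```

>>> step_arm:
  plan:
    - {"offset": [0, 0, -0.1], "rot": [0, 0, 0], "gripper": 2.9}
    - {"offset": [0, 0, -0.1], "rot": [0, 0, 0], "gripper": 2.9}
    - {"offset": [0, 0, -0.1], "rot": [0, 0, 0], "gripper": 2.9}
    - {"offset": [0, 0, -3], "rot": [0, 0, 0], "gripper": 2.9}
    - {"offset": [0, 0, -7], "rot": [0, 0, 0], "gripper": 2.8}
    - {"offset": [0, 0, -7], "rot": [0, 0, 0], "gripper": 2.8}
    - {"offset": [0, 0, -7], "rot": [0, 0, 0], "gripper": 2.8}

```text
time_s: 23.85
eef_pos: [499.3, 37.5, 152.3]
ee_rot: [0.001, 1.0, 0.025, 0.001]
force: [-0.6, 0.1, -0.5]
grip_width: 0.33
grip_force: 0.0
```

Run:
```python
from h import *
c,Z,C=avgZ(4)
print(cas(c,Z,460,-364,w=28))
rows((462,-364,150,-.26))
```

```text
(array([ 460.4, -364.5]), np.float64(70.3), np.float64(22.3), np.float64(-0.218))
off [-5.68, 39.92, 0.12] rot [0.0, 0.1, 17.8]
at [498.8  37.6 150.9] t 24.1 gw 0.329 j6 1.36
```

>>> step_arm:
  plan:
    - {"offset": [-0.6, 4.5, 0], "rot": [0, 0, 4], "gripper": 2.8}
    - {"offset": [-1.3, 9, 0], "rot": [0, 0, 8], "gripper": 2.8}
    - {"offset": [-1.9, 13.5, 0], "rot": [0, 0, 12], "gripper": 2.8}
    - {"offset": [-2.6, 18, 0], "rot": [0, 0, 16.7], "gripper": 2.8}
    - {"offset": [-3.2, 22.5, 0], "rot": [0, 0, 16.7], "gripper": 2.8}
    - {"offset": [-3.8, 27, 0], "rot": [0, 0, 16.7], "gripper": 2.8}
    - {"offset": [-4.5, 31.5, 0], "rot": [0, 0, 16.7], "gripper": 2.8}
    - {"offset": [-5.1, 36, 0], "rot": [0, 0, 16.7], "gripper": 2.8}
    - {"offset": [-5.68, 39.9, 0], "rot": [0, 0, 16.7], "gripper": 2.8}
    - {"offset": [-5.68, 39.9, 0], "rot": [0, 0, 16.7], "gripper": 2.8}
    - {"offset": [-5.68, 39.9, 4], "rot": [0, 0, 16.7], "gripper": 2.8}
    - {"offset": [-5.68, 39.9, 6], "rot": [0, 0, 16.7], "gripper": 2.8}

```text
time_s: 25.25
eef_pos: [461.7, -362.8, 89.3]
ee_rot: [-0.001, 0.993, -0.121, -0.001]
force: [-0.5, 0.5, -0.5]
grip_width: 0.323
grip_force: 0.0
```

Run:
```python
from h import *
c,Z,C=avgZ(4)
# dark-vs-white: cassette brightness blobs in pockets
ex=np.array([.9987,.051]);ey=np.array([-.051,.9987]); s=np.array([496.6,14.3])
G=C.sum(2)/3
for y in (69,23,-23,-69):
    p=s+y*ey; u,v=map(int,proj(c,(*p,14))); w=G[v-18:v+18,u-8:u+8]; m=(w>102).astype(np.uint8)
    n,l,st,ce=cv2.connectedComponentsWithStats(m)
    if n>1:
        k=1+np.argmax(st[1:,4]); q=ray(c,ce[k][0]+u-8,ce[k][1]+v-18,14)[:2]-s; print(y,st[k],'local',(q@ex).round(1),(q@ey).round(1),np.percentile(w,[10,50,90]))
rows((461.8,-364.4,73.4,-.24))
```

```text
23 [  4   6   9  27 190] local -1.8 24.2 [ 48.04166667  89.91666667 116.33333333]
-23 [  4   5   9  27 188] local -0.7 -22.2 [ 46.75        87.58333333 116.58333333]
-69 [  5   6   9  27 194] local -0.4 -68.4 [ 47.5         88.66666667 116.625     ]
off [-0.07, 0.1, 1.92] rot [0.0, -0.0, -0.1]
at [ 462.7 -363.6   92.6] t 25.4 gw 0.331 j6 0.95
```

>>> step_arm:
  plan:
    - {"offset": [0, 0.1, 0.5], "rot": [0, 0, 0], "gripper": 2.8}
    - {"offset": [0, 0.1, 0.5], "rot": [0, 0, 0], "gripper": 2.8}
    - {"offset": [0, 0.1, 0.5], "rot": [0, 0, 0], "gripper": 2.8}

```text
time_s: 25.75
eef_pos: [462.5, -365.0, 88.0]
ee_rot: [0.001, 0.993, -0.12, 0.001]
force: [0.3, -0.2, -0.1]
grip_width: 0.331
grip_force: 0.0
```

Run:
```python
from h import *
rows((461.8,-364.4,73.3,-.24))
```

```text
off [-0.08, -0.04, 1.47] rot [0.1, -0.1, -0.1]
at [ 462.5 -365.    88. ] t 25.8 gw 0.331 j6 0.95
```

>>> step_arm:
  plan:
    - {"offset": [-0.05, 0, 0.6], "rot": [0, 0, 0], "gripper": 2.8}
    - {"offset": [-0.05, 0, 1.1], "rot": [0, 0, 0], "gripper": 2.8}
    - {"offset": [-0.05, 0, 1.45], "rot": [0, 0, 0], "gripper": 2.8}
    - {"offset": [-0.05, 0, 1.45], "rot": [0, 0, 0], "gripper": 2.8}
    - {"offset": [-0.05, 0, 1.45], "rot": [0, 0, 0], "gripper": 0.8}
    - {"offset": [-0.05, 0, 1.45], "rot": [0, 0, 0], "gripper": 0.8}
    - {"offset": [-0.05, 0, 1.45], "rot": [0, 0, 0], "gripper": 0.8}
    - {"offset": [-0.05, 0, 1.45], "rot": [0, 0, 0], "gripper": 0.8}

```text
time_s: 26.55
eef_pos: [462.0, -364.8, 73.0]
ee_rot: [0.001, 0.993, -0.12, 0.0]
force: [1.4, -0.7, 2.9]
grip_width: 0.22
grip_force: 30.3
```

Run:
```python
from h import *
rows((494.8,83.2,130,0.051)); print(sense()['grip_force'],sense()['force'])
```

```text
off [-7.51, -44.28, -5.75] rot [0.1, -0.0, -16.7]
at [ 462.  -364.8   73. ] t 26.6 gw 0.22 j6 0.95
30.3385550994426 [ 1.37017429 -0.68131246  2.87410969]
```

>>> step_arm:
  plan:
    - {"offset": [0, 0, -3], "rot": [0, 0, 0], "gripper": 0.8}
    - {"offset": [0, 0, -5.7], "rot": [0, 0, 0], "gripper": 0.8}
    - {"offset": [-0.8, -4.5, -5.7], "rot": [0, 0, -4], "gripper": 0.8}
    - {"offset": [-1.5, -9, -5.7], "rot": [0, 0, -8], "gripper": 0.8}
    - {"offset": [-2.3, -13.5, -5.7], "rot": [0, 0, -12], "gripper": 0.8}
    - {"offset": [-3, -18, -5.7], "rot": [0, 0, -16.7], "gripper": 0.8}
    - {"offset": [-3.8, -22.5, -5.7], "rot": [0, 0, -16.7], "gripper": 0.8}
    - {"offset": [-4.6, -27, -5.7], "rot": [0, 0, -16.7], "gripper": 0.8}
    - {"offset": [-5.3, -31.5, -5.7], "rot": [0, 0, -16.7], "gripper": 0.8}
    - {"offset": [-6.1, -36, -5.7], "rot": [0, 0, -16.7], "gripper": 0.8}
    - {"offset": [-6.9, -40.5, -5.7], "rot": [0, 0, -16.7], "gripper": 0.8}
    - {"offset": [-7.5, -44.3, -5.7], "rot": [0, 0, -16.7], "gripper": 0.8}

```text
time_s: 27.75
eef_pos: [494.4, 85.6, 129.4]
ee_rot: [0.0, 1.0, 0.025, -0.0]
force: [0.2, -0.7, 0.3]
grip_width: 0.221
grip_force: 29.5
```

>>> step_arm:
  plan:
    - {"offset": [0, 0, 0], "rot": [0, 0, 0], "gripper": 0.8}
    - {"offset": [0, 0, 1.5], "rot": [0, 0, 0], "gripper": 0.8}
    - {"offset": [0, 0, 3], "rot": [0, 0, 0], "gripper": 0.8}
    - {"offset": [0, 0, 3], "rot": [0, 0, 0], "gripper": 0.8}
    - {"offset": [0, 0, 3], "rot": [0, 0, 0], "gripper": 0.8}
    - {"offset": [0, 0, 3], "rot": [0, 0, 0], "gripper": 0.8}

```text
time_s: 28.35
eef_pos: [495.2, 83.0, 100.2]
ee_rot: [0.001, 1.0, 0.025, 0.001]
force: [0.5, -0.1, 0.3]
grip_width: 0.221
grip_force: 29.5
```

Run:
```python
from h import *
rows((494.8,83.2,81.3,0.051)); print(sense()['grip_force'],sense()['force'])
```

```text
off [-0.04, -0.02, 1.89] rot [0.1, -0.1, -0.1]
at [495.2  83.  100.2] t 28.4 gw 0.221 j6 1.45
29.52185958623886 [ 0.51479241 -0.12361342  0.2661286 ]
```

>>> step_arm:
  plan:
    - {"offset": [0, 0, 0.6], "rot": [0, 0, 0], "gripper": 0.8}
    - {"offset": [0, 0, 1], "rot": [0, 0, 0], "gripper": 0.8}
    - {"offset": [0, 0, 1.3], "rot": [0, 0, 0], "gripper": 0.8}
    - {"offset": [0, 0, 1.6], "rot": [0, 0, 0], "gripper": 0.8}
    - {"offset": [0, 0, 1.8], "rot": [0, 0, 0], "gripper": 0.8}
    - {"offset": [0, 0, 1.8], "rot": [0, 0, 0], "gripper": 0.8}

```text
time_s: 28.95
eef_pos: [494.8, 83.4, 81.3]
ee_rot: [0.0, 1.0, 0.025, -0.0]
force: [-0.2, -1.0, 0.8]
grip_width: 0.22
grip_force: 29.5
```

>>> step_arm:
  plan:
    - {"offset": [0, 0, 0], "rot": [0, 0, 0], "gripper": 2.9}
    - {"offset": [0, 0, 0], "rot": [0, 0, 0], "gripper": 2.9}
    - {"offset": [0, 0, 0], "rot": [0, 0, 0], "gripper": 2.9}
    - {"offset": [0, 0, -3], "rot": [0, 0, 0], "gripper": 2.9}
    - {"offset": [0, 0, -7], "rot": [0, 0, 0], "gripper": 3.5}
    - {"offset": [0, -4, -10], "rot": [0, 0, 0], "gripper": 3.5}
    - {"offset": [0, -9, -11], "rot": [0, 0, 0], "gripper": 3.5}
    - {"offset": [0, -14, -12], "rot": [0, 0, 0], "gripper": 3.5}
    - {"offset": [0, -19, -12], "rot": [0, 0, 0], "gripper": 3.5}
    - {"offset": [0, -24, -12], "rot": [0, 0, 0], "gripper": 3.5}
    - {"offset": [0, -24, -12], "rot": [0, 0, 0], "gripper": 3.5}

```text
time_s: 30.05
eef_pos: [481.4, 327.7, 201.2]
ee_rot: [-0.0, 1.0, 0.028, 0.0]
force: [-0.4, -0.1, 0.9]
grip_width: 0.41
grip_force: 0.0
```

Run:
```python
from h import *
c,Z,C=avgZ(4); G=C.sum(2)/3
ex=np.array([.9987,.051]);ey=np.array([-.051,.9987]); s=np.array([496.6,14.3])
for y in (69,23,-23,-69):
    p=s+y*ey; u,v=map(int,proj(c,(*p,14))); w=G[v-18:v+18,u-8:u+8]; m=(w>102).astype(np.uint8)
    n,l,st,ce=cv2.connectedComponentsWithStats(m)
    if n>1:
        k=1+np.argmax(st[1:,4]); q=ray(c,ce[k][0]+u-8,ce[k][1]+v-18,14)[:2]-s; print(y,st[k],'local',(q@ex).round(1),(q@ey).round(1))
out=np.zeros((560,800,3),np.uint8)
out[:300,:400]=cv2.resize(np.clip(C[185:260,250:350,::-1]*1.6,0,255).astype(np.uint8),(400,300))
out[:300,400:]=cv2.resize(np.clip(C[185:260,140:240,::-1]*1.6,0,255).astype(np.uint8),(400,300))
d=capture('scene'); out[310:550,:400]=cv2.resize(d['color'][200:320,190:390,::-1],(400,240)); cv2.imwrite('pics/f1.png',out)
m=(G<70); m[:185]=0; m[260:]=0; m[:,:145]=0; m[:,235:]=0
cn,_=cv2.findContours(m.astype(np.uint8),0,1); k=max(cn,key=cv2.contourArea); r=cv2.minAreaRect(k); bx=cv2.boxPoints(r)
W=np.array([ray(c,*p,8)[:2] for p in bx]); print('frame',W.round(1).tolist(),W.mean(0),[np.linalg.norm(W[i]-W[i-1]).round(1) for i in range(4)])
a=W[1]-W[0];print(np.arctan2(a[1],a[0]),np.arctan2(*(W[2]-W[1])[::-1]))
```

```text
69 [  4   6   9  27 193] local 0.1 70.7
23 [  4   6   9  27 198] local -1.2 24.0
-23 [  4   5   9  28 197] local -0.7 -22.1
-69 [  5   6   9  27 200] local -0.5 -68.4
frame [[416.5, 412.9], [577.5, 413.3], [572.8, 188.5], [411.9, 190.1]] [494.66831888 301.18527137] [np.float64(222.9), np.float64(160.9), np.float64(224.8), np.float64(161.0)]
0.0023290308051081166 -1.5913557083453087
```

View pics/f1.png

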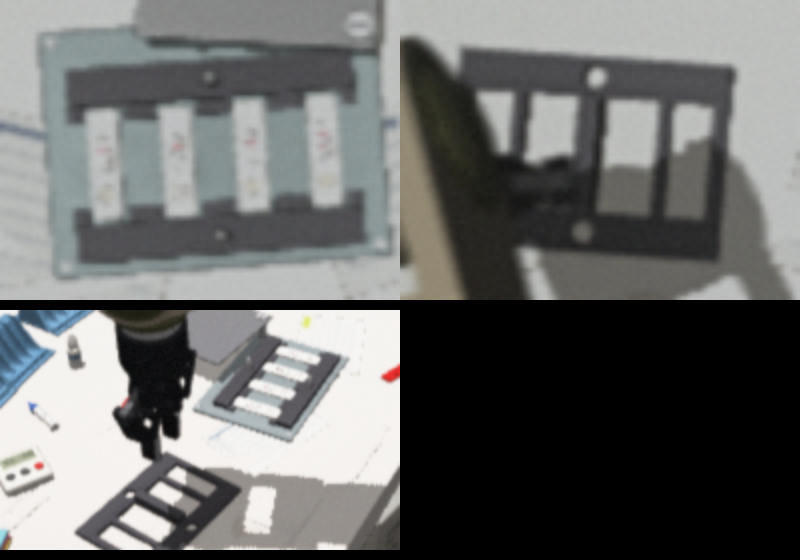

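All four cassettes are seated with wells toward the robot. The frame holes are at about (189.3,204.3) and (185.5,242.8), so the frame has not been moved. I'll refine its pose from the holes in the clear averages.

Run:
```python
from h import *
c=dict(np.load('top.npz'))
for f in('avg.npz','avg2.npz'):
    G=np.load(f)['C'].sum(2)/3; pp=[]
    for (u,v) in [(185.5,242.75),(189.25,204.25)]:
        a,b=int(round(u))-4,int(round(v))-4; w=G[b:b+9,a:a+9]; w=np.clip(w-w.min()-15,0,None); yy,xx=np.mgrid[:9,:9]
        uu,vv=(w*xx).sum()/w.sum()+a,(w*yy).sum()/w.sum()+b; pp.append(ray(c,uu,vv,6)[:2]); print(f,uu.round(2),vv.round(2),pp[-1])
    d=pp[1]-pp[0]; print('sep',np.hypot(*d),'mid',(pp[0]+pp[1])/2,'yaw',np.arctan2(d[1],d[0]))
rows((505.5,307.8,110,-.09),(505.5,307.8,80,-.09))
```

```text
avg.npz 185.27 242.68 [455.19246803 312.48493293]
avg.npz 188.83 203.94 [552.66845968 303.19568229]
sep 97.91761396830519 mid [503.93046385 307.84030761] yaw -0.09501090546905899
avg2.npz 185.28 242.68 [455.18253499 312.46353224]
avg2.npz 188.85 203.95 [552.65748988 303.13372949]
sep 97.92043733791962 mid [503.92001243 307.79863086] yaw -0.09542417533556977
off [2.17, 1.51, 9.14] rot [0.1, -0.0, 7.9]
off [2.17, 1.51, 12.14] rot [0.1, -0.0, 7.9]
at [483.1 322.  201.3] t 30.3 gw 0.412 j6 1.91
```

>>> step_arm:
  plan:
    - {"offset": [2.2, 1.5, 4], "rot": [0, 0, 8.2], "gripper": 3.5}
    - {"offset": [2.2, 1.5, 8], "rot": [0, 0, 8.2], "gripper": 3.5}
    - {"offset": [2.2, 1.5, 8], "rot": [0, 0, 8.2], "gripper": 3.5}
    - {"offset": [2.2, 1.5, 8], "rot": [0, 0, 8.2], "gripper": 3.5}

```text
time_s: 30.7
eef_pos: [505.9, 308.6, 122.3]
ee_rot: [0.0, 0.999, -0.047, 0.0]
force: [0.1, -0.6, 0.4]
grip_width: 0.408
grip_force: 0.0
```

Run:
```python
from h import *
rows((505.4,307.8,79,-.095))
```

```text
off [-0.05, 0.08, 4.33] rot [0.1, -0.0, 0.1]
at [505.9 308.6 122.3] t 30.7 gw 0.408 j6 2.02
```

>>> step_arm:
  plan:
    - {"offset": [-0.05, 0.05, 2.5], "rot": [0, 0, 0], "gripper": 3.5}
    - {"offset": [-0.05, 0.05, 4.2], "rot": [0, 0, 0], "gripper": 3.5}
    - {"offset": [-0.05, 0.05, 4.2], "rot": [0, 0, 0], "gripper": 3.5}
    - {"offset": [-0.05, 0.05, 4.2], "rot": [0, 0, 0], "gripper": 3.5}
    - {"offset": [-0.05, 0.05, 4.2], "rot": [0, 0, 0], "gripper": 0.3}
    - {"offset": [-0.05, 0.05, 4.2], "rot": [0, 0, 0], "gripper": 0.3}
    - {"offset": [-0.05, 0.05, 4.2], "rot": [0, 0, 0], "gripper": 0.3}
    - {"offset": [-0.05, 0.05, 4.2], "rot": [0, 0, 0], "gripper": 0.3}
    - {"offset": [-0.05, 0.05, 4.2], "rot": [0, 0, 0], "gripper": 0.3}
  squeeze: 70

```text
time_s: 31.6
eef_pos: [505.8, 309.0, 81.4]
ee_rot: [-0.0, 0.999, -0.046, 0.002]
force: [-2.9, -0.4, 7.7]
grip_width: 0.135
grip_force: 69.6
```

Run:
```python
from h import *
s=sense();z=s['eef_pos'][2]
rows((505.4,307.8,z+60,-.095),(498.1,14.3,z+60,.051)); print(s['grip_force'],s['force'])
```

```text
off [-0.01, 0.12, -6.0] rot [-0.0, -0.2, 0.1]
off [1.98, 29.41, -6.01] rot [-0.0, -0.2, -8.2]
at [505.8 309.   81.4] t 31.6 gw 0.135 j6 2.02
69.59280252456665 [-2.87245843 -0.43650745  7.72618058]
```

>>> step_arm:
  plan:
    - {"offset": [0, 0, -2], "rot": [0, 0, 0], "gripper": 0.3}
    - {"offset": [0, 0, -4.5], "rot": [0, 0, 0], "gripper": 0.3}
    - {"offset": [0, 0, -6.2], "rot": [0, 0, 0], "gripper": 0.3}
    - {"offset": [0.2, 3, -6.2], "rot": [0, 0, -1], "gripper": 0.3}
    - {"offset": [0.5, 7, -6.2], "rot": [0, 0, -2], "gripper": 0.3}
    - {"offset": [0.8, 11, -6.2], "rot": [0, 0, -3.2], "gripper": 0.3}
    - {"offset": [1, 15, -6.2], "rot": [0, 0, -4.4], "gripper": 0.3}
    - {"offset": [1.3, 19, -6.2], "rot": [0, 0, -5.4], "gripper": 0.3}
    - {"offset": [1.5, 23, -6.2], "rot": [0, 0, -6.5], "gripper": 0.3}
    - {"offset": [1.8, 27, -6.2], "rot": [0, 0, -7.5], "gripper": 0.3}
    - {"offset": [2, 29.4, -6.2], "rot": [0, 0, -8.2], "gripper": 0.3}
    - {"offset": [2, 29.4, -6.2], "rot": [0, 0, -8.2], "gripper": 0.3}

```text
time_s: 32.8
eef_pos: [497.9, 11.6, 142.4]
ee_rot: [0.001, 1.0, 0.023, 0.001]
force: [0.2, -0.2, -2.1]
grip_width: 0.138
grip_force: 68.7
```

Run:
```python
from h import *
c=grab('top'); d=grab('scene'); rows((498.5,14.3,120,.051)); s=sense(); print(s['grip_force'],s['force'])
u,v=map(int,proj(d,(500,10,40))); print(u,v)
a=cv2.resize(d['color'][v-60:v+60,u-80:u+80,::-1],(800,600),interpolation=cv2.INTER_CUBIC); cv2.imwrite('pics/f2.png',a)
```

```text
off [0.08, -0.02, 2.21] rot [0.1, -0.1, -0.1]
at [497.7  14.1 142.1] t 32.9 gw 0.134 j6 1.32
68.73661279678345 [ 0.50263279  0.21332457 -0.98309573]
328 226
```

View pics/f2.png

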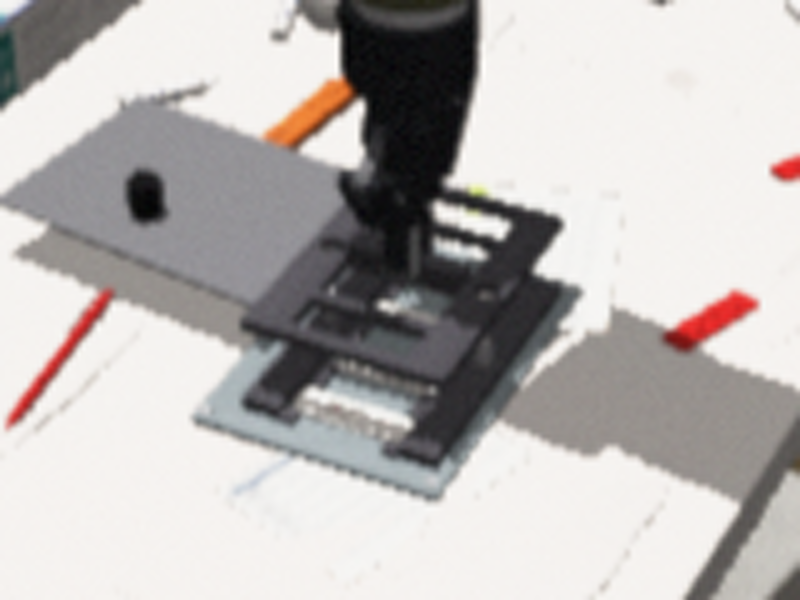

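The frame is level in the grip, above and parallel to the rails. I'll lower it toward the pins.

>>> step_arm:
  plan:
    - {"offset": [0.05, 0, 1], "rot": [0, 0, 0], "gripper": 0.3}
    - {"offset": [0.05, 0, 1.8], "rot": [0, 0, 0], "gripper": 0.3}
    - {"offset": [0.05, 0, 2.3], "rot": [0, 0, 0], "gripper": 0.3}
    - {"offset": [0.05, 0, 2.6], "rot": [0, 0, 0], "gripper": 0.3}
    - {"offset": [0.05, 0, 2.9], "rot": [0, 0, 0], "gripper": 0.3}
    - {"offset": [0.05, 0, 2.9], "rot": [0, 0, 0], "gripper": 0.3}

```text
time_s: 33.5
eef_pos: [498.0, 15.1, 113.2]
ee_rot: [0.0, 1.0, 0.026, -0.0]
force: [-6.2, 3.8, 15.1]
grip_width: 0.134
grip_force: 73.2
```

>>> step_arm:
  plan:
    - {"offset": [-0.1, -0.1, 0], "rot": [0, 0, 0], "gripper": 0.3}
    - {"offset": [-0.15, -0.15, 0], "rot": [0, 0, 0], "gripper": 0.3}
    - {"offset": [-0.15, -0.15, 0], "rot": [0, 0, 0], "gripper": 0.3}

```text
time_s: 33.8
eef_pos: [496.2, 16.1, 112.0]
ee_rot: [0.0, 1.0, 0.025, -0.0]
force: [0.1, 0.1, -1.1]
grip_width: 0.141
grip_force: 68.6
```

Free now; I'll continue down.

>>> step_arm:
  plan:
    - {"offset": [0, 0, 0.3], "rot": [0, 0, 0], "gripper": 0.3}
    - {"offset": [0, 0, 0.6], "rot": [0, 0, 0], "gripper": 0.3}
    - {"offset": [0, 0, 0.8], "rot": [0, 0, 0], "gripper": 0.3}
    - {"offset": [0, 0, 0.8], "rot": [0, 0, 0], "gripper": 0.3}

```text
time_s: 34.2
eef_pos: [496.9, 15.4, 104.7]
ee_rot: [0.001, 1.0, 0.025, 0.0]
force: [0.8, -0.6, 3.5]
grip_width: 0.138
grip_force: 69.0
```

>>> step_arm:
  plan:
    - {"offset": [0, 0.05, 0.2], "rot": [0, 0, 0], "gripper": 0.3}
    - {"offset": [0, 0.05, 0.4], "rot": [0, 0, 0], "gripper": 0.3}
    - {"offset": [0, 0.05, 0.55], "rot": [0, 0, 0], "gripper": 0.3}
    - {"offset": [0, 0.05, 0.55], "rot": [0, 0, 0], "gripper": 0.3}

```text
time_s: 34.6
eef_pos: [497.1, 14.9, 99.4]
ee_rot: [0.001, 1.0, 0.025, 0.001]
force: [3.2, -1.4, 5.4]
grip_width: 0.137
grip_force: 69.9
```

>>> step_arm:
  plan:
    - {"offset": [0, 0, 0], "rot": [0, 0, 0], "gripper": 3.2}
    - {"offset": [0, 0, 0], "rot": [0, 0, 0], "gripper": 3.2}
    - {"offset": [0, 0, 0], "rot": [0, 0, 0], "gripper": 3.2}
    - {"offset": [0, 0, 0], "rot": [0, 0, 0], "gripper": 3.2}
    - {"offset": [0, 0, -3], "rot": [0, 0, 0], "gripper": 3.2}
    - {"offset": [0, 0, -7], "rot": [0, 0, 0], "gripper": 4}
    - {"offset": [0, -5, -11], "rot": [0, 0, 0], "gripper": 5.5}
    - {"offset": [0, -10, -12], "rot": [0, 0, 0], "gripper": 5.5}
    - {"offset": [0, -15, -12], "rot": [0, 0, 0], "gripper": 5.5}
    - {"offset": [0, -19, -12], "rot": [0, 0, 0], "gripper": 5.5}
    - {"offset": [0, -19, -12], "rot": [0, 0, 0], "gripper": 5.5}

```text
time_s: 35.7
eef_pos: [485.9, 209.4, 219.0]
ee_rot: [-0.0, 1.0, 0.028, 0.0]
force: [0.4, -0.9, -0.0]
grip_width: 0.643
grip_force: 0.0
```

Run:
```python
from h import *
c,Z,C=avgZ(4); d=capture('scene')
out=np.zeros((500,800,3),np.uint8)
out[:420,:400]=cv2.resize(np.clip(C[145:265,245:360,::-1]*1.6,0,255).astype(np.uint8),(400,420),interpolation=cv2.INTER_CUBIC)
u,v=map(int,proj(d,(500,10,20))); out[:300,400:]=cv2.resize(d['color'][v-45:v+45,u-60:u+60,::-1],(400,300),interpolation=cv2.INTER_CUBIC)
cv2.imwrite('pics/f3.png',out)
ex=np.array([.9987,.051]);ey=np.array([-.051,.9987]); s=np.array([496.6,14.3])
P=cloud(c); 
for x,y in [(-49,60),(-49,-60),(49,60),(49,-60),(-49,20),(49,-20),(0,0)]:
    p=s+x*ex+y*ey; u,v=map(int,map(round,proj(c,(*p,26)))); print((x,y),np.median(Z[v-2:v+3,u-2:u+3]).round(1))
m=(cv2.inRange(C,(0,0,0),(40,40,40))>0); m[:145]=0;m[160:]=0;m[:,:294]=0;m[:,308:]=0; ys,xs=np.where(m)
if len(xs): k=ray(c,xs.mean(),ys.mean(),70); print('knob',len(xs),k)
a=0.75-np.pi/2+np.pi  # unused
rows((674.5,16,190,.70),(674.5,16,129,.70))
```

```text
(-49, 60) 27.0
(-49, -60) 26.7
(49, 60) 26.9
(49, -60) 26.7
(-49, 20) 26.5
(49, -20) 26.5
(0, 0) 36.6
knob 65 [674.74914205  13.78263052  70.        ]
off [17.79, 19.66, 2.9] rot [0.1, 0.0, -37.3]
off [17.8, 19.66, 9.0] rot [0.1, 0.0, -37.3]
at [487.2 203.8 218.8] t 36.0 gw 0.644 j6 1.7
```

View pics/f3.png

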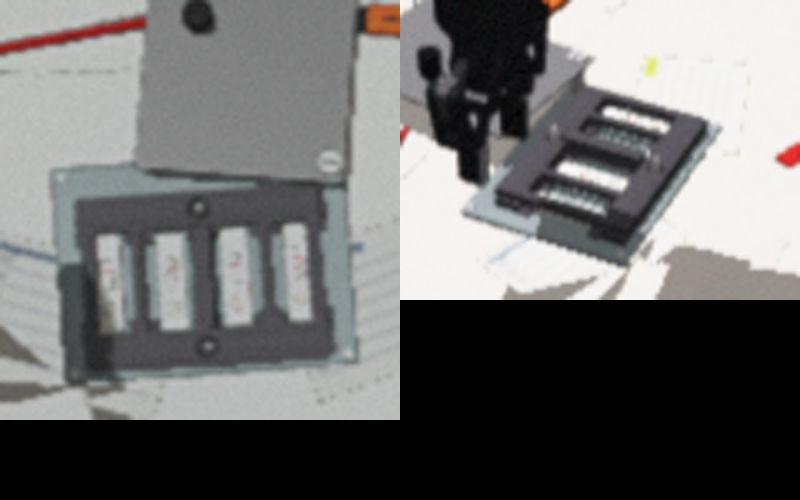

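The frame hangs flat on both pins (top measured at 26.7 mm, 26 expected) and the cassettes show through its windows. Now I'll go to the knob at about (676,14).

>>> step_arm:
  plan:
    - {"offset": [3, 3.3, 0], "rot": [0, 0, -7], "gripper": 5.5}
    - {"offset": [6, 6.6, 0], "rot": [0, 0, -14], "gripper": 5.5}
    - {"offset": [9, 10, 0], "rot": [0, 0, -21], "gripper": 5.5}
    - {"offset": [12, 13, 0], "rot": [0, 0, -28], "gripper": 5.5}
    - {"offset": [15, 16.5, 1.5], "rot": [0, 0, -35], "gripper": 5.5}
    - {"offset": [17.9, 19.9, 2.9], "rot": [0, 0, -38.9], "gripper": 5.5}
    - {"offset": [17.9, 19.9, 2.9], "rot": [0, 0, -38.9], "gripper": 5.5}
    - {"offset": [17.9, 19.9, 2.9], "rot": [0, 0, -38.9], "gripper": 5.5}

```text
time_s: 36.75
eef_pos: [675.6, 13.1, 189.2]
ee_rot: [0.0, 0.935, 0.355, -0.001]
force: [0.0, -0.3, 1.0]
grip_width: 0.644
grip_force: 0.0
```

Run:
```python
from h import *
rows((676.2,13.8,128,.73))
```

```text
off [0.1, -0.01, 6.12] rot [-0.0, 0.1, -0.3]
at [675.6  13.1 189.2] t 36.8 gw 0.644 j6 0.69
```

>>> step_arm:
  plan:
    - {"offset": [0, 0, 3], "rot": [0, 0, 0], "gripper": 5.5}
    - {"offset": [0, 0, 5], "rot": [0, 0, 0], "gripper": 5.5}
    - {"offset": [0, 0, 5.9], "rot": [0, 0, 0], "gripper": 5.5}
    - {"offset": [0, 0, 5.9], "rot": [0, 0, 0], "gripper": 5.5}
    - {"offset": [0, 0, 5.9], "rot": [0, 0, 0], "gripper": 0.5}
    - {"offset": [0, 0, 5.9], "rot": [0, 0, 0], "gripper": 0.5}
    - {"offset": [0, 0, 5.9], "rot": [0, 0, 0], "gripper": 0.5}
    - {"offset": [0, 0, 5.9], "rot": [0, 0, 0], "gripper": 0.5}
    - {"offset": [0, 0, 5.9], "rot": [0, 0, 0], "gripper": 0.5}
  squeeze: 25

```text
time_s: 37.65
eef_pos: [676.3, 15.0, 132.8]
ee_rot: [0.001, 0.934, 0.356, 0.001]
force: [-1.3, 0.4, 6.2]
grip_width: 0.243
grip_force: 24.5
```

Run:
```python
from h import *
s=sense(); piv=np.array([575.8,-75.9]); d=s['eef_pos'][:2]-piv; print(np.hypot(*d),np.arctan2(d[1],d[0]),s['grip_force'],s['force'],s['grip_width'])
rows((676.2,13.8,128,.73))
```

```text
135.5047712786954 0.7352125565092634 24.54511001240462 [-1.31589268  0.41893445  6.15096346] 0.24257465264927766
off [-0.09, 0.08, 0.48] rot [0.2, -0.1, -0.1]
at [676.3  15.  132.8] t 37.6 gw 0.243 j6 0.69
```

>>> step_arm:
  plan:
    - {"offset": [-0.12, -1.78, -0.2], "rot": [0, 0, -7.5], "gripper": 0.5}
    - {"offset": [-0.46, -3.52, -0.2], "rot": [0, 0, -15], "gripper": 0.5}
    - {"offset": [-1.04, -5.2, -0.2], "rot": [0, 0, -22.5], "gripper": 0.5}
    - {"offset": [-1.82, -6.8, -0.2], "rot": [0, 0, -30], "gripper": 0.5}
    - {"offset": [-2.81, -8.28, -0.2], "rot": [0, 0, -37.5], "gripper": 0.5}
    - {"offset": [-3.98, -9.62, -0.2], "rot": [0, 0, -45], "gripper": 0.5}
    - {"offset": [-5.32, -10.79, -0.2], "rot": [0, 0, -52.5], "gripper": 0.5}
    - {"offset": [-6.8, -11.78, -0.2], "rot": [0, 0, -60], "gripper": 0.5}
    - {"offset": [-8.4, -12.56, -0.2], "rot": [0, 0, -67.5], "gripper": 0.5}
    - {"offset": [-10.08, -13.14, -0.2], "rot": [0, 0, -75], "gripper": 0.5}
    - {"offset": [-11.82, -13.48, -0.2], "rot": [0, 0, -82.5], "gripper": 0.5}
    - {"offset": [-13.6, -13.6, -0.2], "rot": [0, 0, -90], "gripper": 0.5}

```text
time_s: 38.85
eef_pos: [484.0, 24.6, 133.0]
ee_rot: [0.002, 0.406, 0.914, -0.001]
force: [11.1, -11.6, -14.8]
grip_width: 0.239
grip_force: 24.9
```

Run:
```python
from h import *
s=sense(); piv=np.array([575.8,-75.9]); d=s['eef_pos'][:2]-piv; th=np.arctan2(d[1],d[0]); r=np.hypot(*d); print(r,th,'cover',2.438-th,s['grip_force'],s['force'],s['grip_width'])
T=[]
for a in (2.39,2.438,2.45):
    q=piv+r*np.array([np.cos(a),np.sin(a)]); T.append((q[0],q[1],s['eef_pos'][2],a))
rows(*T)
```

```text
136.0772203125431 2.3110768946344047 cover 0.12692310536559548 24.94318604003638 [ 11.14150114 -11.57012262 -14.76324737] 0.23860298559934376
off [-0.05, -1.07, -0.0] rot [0.0, 0.3, -4.8]
off [-0.12, -1.72, -0.0] rot [0.0, 0.3, -7.6]
off [-0.14, -1.88, -0.0] rot [0.0, 0.3, -8.3]
at [484.   24.6 133. ] t 38.9 gw 0.239 j6 -0.92
```

>>> step_arm:
  plan:
    - {"offset": [-0.15, -0.6, 0.1], "rot": [0, 0, -2.5], "gripper": 0.5}
    - {"offset": [-0.25, -1.2, 0.1], "rot": [0, 0, -5], "gripper": 0.5}
    - {"offset": [-0.3, -1.7, 0.1], "rot": [0, 0, -7.5], "gripper": 0.5}
    - {"offset": [-0.3, -1.7, 0.1], "rot": [0, 0, -7.5], "gripper": 0.5}

```text
time_s: 39.25
eef_pos: [472.7, 12.2, 132.7]
ee_rot: [0.0, 0.348, 0.938, -0.0]
force: [-3.7, 0.6, 4.7]
grip_width: 0.24
grip_force: 26.7
```

>>> step_arm:
  plan:
    - {"offset": [0, 0, 0], "rot": [0, 0, 0], "gripper": 5.5}
    - {"offset": [0, 0, 0], "rot": [0, 0, 0], "gripper": 5.5}
    - {"offset": [0, 0, 0], "rot": [0, 0, 0], "gripper": 5.5}
    - {"offset": [0, 0, -5], "rot": [0, 0, 0], "gripper": 5.5}
    - {"offset": [0, 0, -10], "rot": [0, 0, 0], "gripper": 5.5}
    - {"offset": [5, 0, -12], "rot": [0, 0, 0], "gripper": 5.5}
    - {"offset": [10, 0, -12], "rot": [0, 0, 0], "gripper": 5.5}
    - {"offset": [15, 0, -12], "rot": [0, 0, 0], "gripper": 5.5}
    - {"offset": [20, 0, -12], "rot": [0, 0, 0], "gripper": 5.5}
    - {"offset": [23, 0, -12], "rot": [0, 0, 0], "gripper": 5.5}
    - {"offset": [23, 0, -12], "rot": [0, 0, 0], "gripper": 5.5}

```text
time_s: 40.35
eef_pos: [296.3, 164.2, 252.0]
ee_rot: [0.0, 0.346, 0.938, -0.0]
force: [0.1, -0.0, -0.5]
grip_width: 0.64
grip_force: 0.0
```

Run:
```python
from h import *
c,Z,C=avgZ(4); d=capture('scene')
out=np.zeros((600,800,3),np.uint8)
out[:420,:400]=cv2.resize(np.clip(C[145:265,245:360,::-1]*1.6,0,255).astype(np.uint8),(400,420),interpolation=cv2.INTER_CUBIC)
u,v=map(int,proj(d,(500,10,20))); out[:300,400:]=cv2.resize(d['color'][v-45:v+45,u-60:u+60,::-1],(400,300),interpolation=cv2.INTER_CUBIC)
cv2.imwrite('pics/end.png',out)
m=(cv2.inRange(C,(0,0,0),(40,40,40))>0); m[:222]=0;m[245:]=0;m[:,:290]=0;m[:,318:]=0; ys,xs=np.where(m)
k=ray(c,xs.mean(),ys.mean(),66)[:2]; dd=k-np.array([574.3,-75.9]); print('knob',len(xs),k,np.hypot(*dd),'cover',2.438-np.arctan2(dd[1],dd[0])); print(sense()['force'],sense()['time_s'])
```

```text
knob 63 [469.87330161  12.34855111] 136.721403258691 cover -0.001963875437930085
[-0.67722842  0.3871547  -0.31994636] 40.6
```

View pics/end.png

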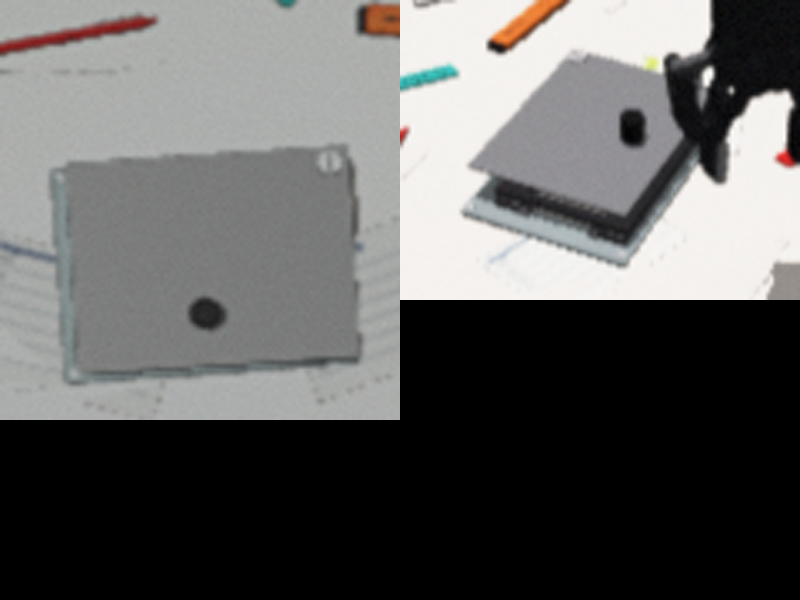

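The cover is shut (measured angle about 0), its edges parallel to the tray, with the frame seated under it and the arm clear. Handing in.

```bash
python3 -c "
from rig import *
print(finish_job())"
```

```text
the job is handed in; nothing more can be done
None
```

The job is handed in at about 41 s on the robot's clock: by the last camera checks all four cassettes sit in pockets with their wells toward the robot, the frame is fully down on both pins, the cover is shut, and the arm is clear; no verdict came back from the hand-in.

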